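Box up almond biscuits to go with the serving tongs

TASK

A customer wants the almond biscuits to take away. Take the sprung tongs from their steel holder and, touching the biscuits only with the tongs, move every biscuit from the wooden board into the open take-away box, setting them down rather than dropping them in; then stand the tongs back in the holder and swing the box's lid shut until its tab catches behind the rim of the front wall and the lid stays down by itself. Leave everything else on the counter where it stands.

Things in the scene. Friction and masses are not known exactly. Their poses are not given: they have to be found in the camera images.
- board: dark wooden serving board, fixed, 220 (x) x 230 (y) x 18 mm; origin under its centre; the biscuits lie on it, top at z = 18 mm
- biscuit1: golden baked almond biscuit, rigid, 92 mm long (its x) x 28 mm wide (its y) x 25 mm high, 45 g; origin at the centre of its underside; to be touched only with the tongs. Three or four biscuits are present, the others are absent (None)
- biscuit2: as biscuit1
- biscuit3: as biscuit1
- biscuit4: as biscuit1
- holder: open-topped stainless steel holder for the tongs, fixed, 42 (x) x 90 (y) x 85 mm high, walls and floor 3 mm (inside 36 x 84 mm); origin under its centre; the tongs stand in it, their squeezing direction along its y
- tongs: sprung steel serving tongs, 90 g, standing upright, jaws down; origin midway between the jaws at the level of their lower ends, z up along the tongs, y the direction in which the arms are squeezed. A bow joins the arms at the top: its top is 153 mm above the origin, the arms' pivot (along x) 148 mm
- tongs_grip (a point): midway between the red thumb plates on the outer sides of the arms, 117 mm above the tongs' origin; plates 24 mm wide (x), 22 mm high. Take them across y, from above: 49 mm over both at rest. The spring yields from about 5 N: a 3 to 4 N grip or an opening of 47 to 48 mm carries the tongs open; 10 N (43 mm) brings the jaws onto a biscuit, 20 to 40 N holds it; back at 47 to 48 mm it is let go, tongs still held
- tongs_jaws (a point): midway between the jaws, 10 mm above their lower ends and above the tongs' origin. Steel jaws 24 mm wide (x), 24 mm high: gap 54 mm at rest (66 mm over their outsides), about 46 mm when carried by the plates at 47.5 mm; 5 mm of closing at the thumb plates closes the jaws by about 25 mm
- tongs_arm (a joint): how far the tongs are squeezed: 0 at rest, 0.17 to 0.22 with a biscuit between the jaws, up to 0.32 rad when empty and fully shut; also read while held
- box: white card take-away box, fixed, 136 (x) x 216 (y) x 65 mm high, walls and floor 3 mm, open on top; origin under its centre. Its front wall, with a rolled rim along the inside of its top edge, is the one at its -x side, towards the robot; the lid is hinged along the top of the +x wall. The front wall springs a few mm outward as the tab passes. A single layer of biscuits clears lid and tab
- lid (a joint): lid angle about the hinge line, which runs along the box's y at box x = +68, z = +65 mm: 0 shut, 1.57 upright, stop at 1.9 rad. A 3 mm card panel with a clear window; an 18 mm deep tab hangs from it 128 mm from the hinge. The card springs back half open (under 1 N at the edge) unless the tab is caught; then it stays within 0.01 of 0
- lid_edge (a point): middle of the lid's free edge, on its outer face, 136 mm from the hinge; on the shut lid this face is 68 mm above the box's underside. Pressed down on the middle of this edge with some 5 to 8 N, the tab snaps under the rolled rim of the front wall
- tamper: bystander: dark coffee tamper, 58 mm wide, 88 mm high; origin under its centre
- cup: bystander: white cup, 66 mm wide, 58 mm high; origin under its centre
- sugar: bystander: clear sugar jar, 72 mm wide, 130 mm high; origin under its centre
- jug: bystander: steel milk jug, 84 mm wide, 105 mm high; origin under its centre
- saucers: bystander: stack of saucers, 128 mm wide, 36 mm high; origin under its centre
- tumbler: bystander: drinking glass, 68 mm wide, 95 mm high; origin under its centre
- water: bystander: green water bottle, 72 mm wide, 230 mm high; origin under its centre
Mind the look-alikes: they are no part of the job. What is shaped like the biscuit2 but orange or red is not meant.

How it is judged:
By the outcome, as a careful person would: the job done as asked, in the order asked, and still so for the second after the job is handed in, with the robot touching nothing.
Of biscuit1, biscuit2, biscuit3, biscuit4 only 3 to 4 are there at a start; the rules pass over those that are not, and their reading is None.
At some moment in a run one of biscuit1, biscuit2, biscuit3, biscuit4 may be knocked a few centimetres aside while the robot is not near it.
It also fails if it takes over 205 s, if anything falls off the work surface, if the arm or the gripper's body presses on something with over 40 N, if the wrist force passes 120 N, or if a joint passes its speed limit or range.

ROBOT

A 7-joint arm with a two-finger parallel gripper is mounted at the origin on the work surface. World frame = base frame: x ahead of the robot, y to its left, z up, the work surface at z = 0. Lengths are in mm, angles in rad, forces in N, time in s.
With the tool pointing down it reaches from about 400 to 875 mm from the base axis. Payload 6.5 kg.
Tool frame: the origin (TCP) lies at the very end of the fingers, on their centre line; the grasp point (between the pads) lies 19 mm behind it; z points along the fingers, x is the direction in which the jaws open and shut, and the axes are right-handed (so a half turn about z gives the same grasp; the last joint's range is limited). The gripper opens to 85 mm and grips with 20 to 120 N. Pads are 22 mm wide; open, the fingers measure 114 mm over their backs; the gripper's body (76 mm by 85 mm) begins 54 mm behind the grasp point. The pads swing forward as they close: fully open they stand 13 mm farther back than shut.
Start: joints at [1.225, 0.536, -0.004, 1.538, 0.003, 1.067, -0.071], TCP at [179.502, -624.715, 231.29] pointing down, gripper open.
Joint ranges: [-2.7, 2.7], [-0.37, 2.16], [-1.27, 1.26], [0.24, 2.4], [-1.31, 4.45], [0.19, 1.91], [-2.76, 2.76]. Speed limits (rad/s): [2.39, 2.39, 3.14, 3.14, 3.14, 3.14, 3.14].

INTERFACE

Orientations are given as a rotation vector (axis times angle).
In Python, from bench import arm gives the robot as it stands.
- The arm moves only by the tool move_arm, never from a script. Its argument "targets" is a list of rows, each a list of 5 numbers: the opening, from 0 (shut) to 1 (fully open), then the shift along the world's x, y, z in mm, then the turn about the world's z in rad. In form: [[jaw, dx, dy, dz, turn], ...]. A call has 1 to 8 rows; each row is the pose to reach, as a shift and turn from the pose measured when the call began; what a row does not reach only later rows make up. A row lasts 1/10 s, in which the tool goes at most 50 mm and 8.59 degrees, less where a joint would pass 70% of its speed; a pose out of reach is approached as far as the arm can. A call with a gripper value outside its range is refused whole. The fingers move at their own pace and stop on an object; "newtons" is the grip in N (left out, the last holds). Time passes only in rows, so rows that repeat a pose let the fingers close. It gives the time, the measured TCP pose, the force and the opening at its end, in the units of the state.
- arm.observe(): the state, without advancing time (a new reading comes with each control period).
- arm.read_camera(name): name is "scene" or "top"; returns a dict with "frame" (480x640x3 uint8, blue, green, red), "camera_matrix" (3x3 intrinsics, pixels), "k1" (the pictures are not rectified: a ray, as slopes to the right and down, at radius r is drawn at 1 + k1 r^2 times it, then the intrinsics apply), "pose" (4x4, takes a point from camera to world coordinates). Camera axes: x right, y up, looking along -z (the intrinsics and any distortion apply to the point x, -y, -z); pixel columns grow to the right and rows downward; lengths in mm; the calibration is good to about 2 mm. A picture is of the moment at which its call begins. There is no depth.
- arm.finish_job(): hands the job in, once; it reports no verdict.
The state is a dict: "clock": time; "joints": joint angles; "qd": joint speeds; "tau": joint torques, N m; "tool_pos": TCP position; "tool_rot": TCP orientation; "ft_force": force on the tool from outside, world axes, zero at the start; "wrist_torque": the same for the moment, N m; "width": finger opening in mm.
Only numpy, scipy, OpenCV 4.12 (cv2) and the standard library are available. Lean on these libraries where they do the work, as an engineer would, in place of code of your own. Each camera call takes 0.05 s, during which the arm holds its last target.

## Working session

There is one attempt and no reset: what is moved stays moved. The work goes in short steps, Python scripts to look and compute and a tool call to move; the robot and the scene stay as the last step left them, time stands still between calls to the robot, and variables do not carry over. Pictures are saved under pics/ and viewed, and the job is handed in when it is done.

Besides the shell and the picture viewer there is one more tool, called as name([rows], argument=value, ...), one row to a line, values as JSON. move_arm: Moves the arm, as the interface text tells. Its arguments: {"type":"object","properties":{"targets":{"type":"array"},"newtons":{"type":"number"}},"required":["targets"]}

```bash
ls; mkdir -p pics; python3 - <<'E'
from bench import arm
import cv2
print(arm.observe())
for n in("scene","top"):
    c=arm.read_camera(n); cv2.imwrite(f"pics/{n}0.png",c["frame"]); print(n,c["camera_matrix"],c["k1"],c["pose"])
E
```

```text
pics
{'clock': 0.0, 'joints': array([ 1.2247911 ,  0.53721221, -0.00445802,  1.53886572,  0.00259618,
        1.06729646, -0.07118471]), 'qd': array([-1.08917470e-03,  6.82203144e-04,  7.23659913e-04, -2.44834278e-04,
       -3.21062230e-04,  1.97617710e-03,  9.53927497e-06]), 'tau': array([-5.95001126e-06, -5.83407927e+01,  1.04860581e+00, -2.59105504e+01,
        1.23568723e-02,  9.57268086e-03, -9.69861844e-06]), 'tool_pos': array([ 179.32909567, -624.11297894,  230.38596028]), 'tool_rot': array([-2.50882835e+00,  1.88925070e+00,  2.33323348e-03]), 'ft_force': array([0.1094398 , 0.21825277, 0.64114981]), 'wrist_torque': array([-0.02080849,  0.03518784, -0.05388421]), 'width': 85.2927025569396}
scene [[436.16408329   0.         313.54524824]
 [  0.         436.16408329 236.87355161]
 [  0.           0.           1.        ]] -0.05206312820352815 [[-1.26747347e-01 -5.76747682e-01  8.07029876e-01  1.35690944e+03]
 [ 9.91910398e-01 -7.94277440e-02  9.90201812e-02  9.22437169e+01]
 [ 6.99090238e-03  8.13051871e-01  5.82149279e-01  7.13246856e+02]
 [ 0.00000000e+00  0.00000000e+00  0.00000000e+00  1.00000000e+00]]
top [[458.95145102   0.         322.85498532]
 [  0.         458.95145102 238.68110391]
 [  0.           0.           1.        ]] 0.0374699639747415 [[ 2.67936917e-02  9.85650248e-01 -1.66660394e-01  3.22730701e+02]
 [-9.99605724e-01  2.78180672e-02  3.81468666e-03 -1.78298951e+01]
 [ 8.39611690e-03  1.66492475e-01  9.86006978e-01  1.24709346e+03]
 [ 0.00000000e+00  0.00000000e+00  0.00000000e+00  1.00000000e+00]]
```

View pics/scene0.png

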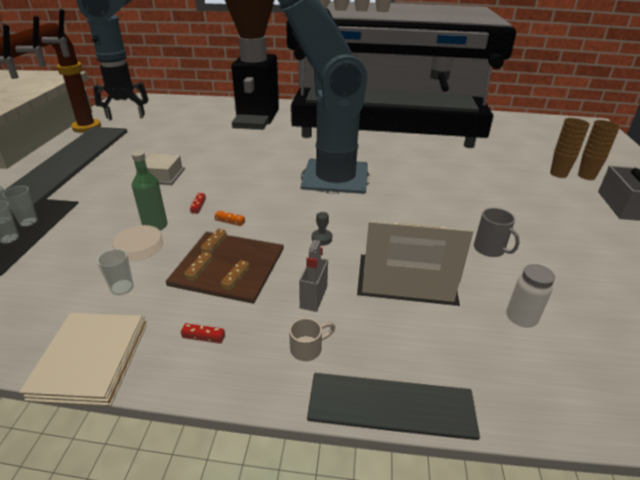

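View pics/top0.png

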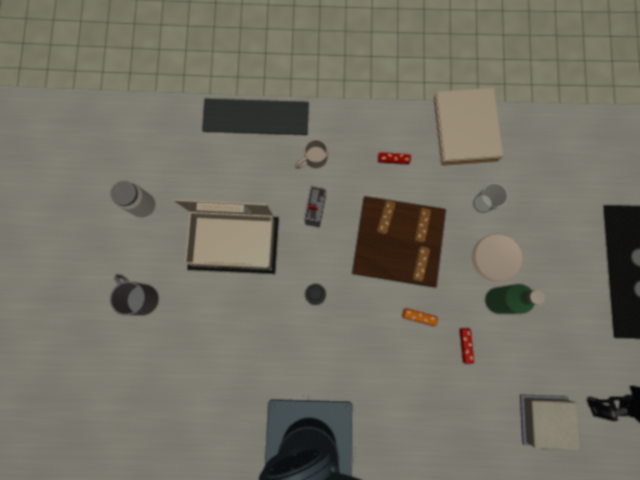

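Both views show three golden biscuits on the board, in the top view at about (386,217), (423,225) and (421,264). The orange bar at (420,317) and the red ones at (394,158) and (467,345) are look-alikes. The tongs and holder are at (315,206), and the open box is at (232,241) with its lid on the far side. Next I'll enlarge and measure.

```bash
cat > h.py <<'E'
import numpy as np, cv2
from bench import arm
def unproj(c,px,z):
    px=np.atleast_2d(np.array(px,float)); K=c["camera_matrix"]; P=c["pose"]
    d=np.array([c["k1"],0,0,0,0],float)
    # model: drawn = s*(1+k1 r^2)
    u=cv2.undistortPoints(px.reshape(-1,1,2),K,d).reshape(-1,2)
    r=np.c_[u[:,0],-u[:,1],-np.ones(len(u))]@P[:3,:3].T; o=P[:3,3]
    return o+r*((z-o[2])/r[:,2])[:,None]
def proj(c,X):
    X=np.atleast_2d(np.array(X,float)); P=c["pose"]; q=(X-P[:3,3])@P[:3,:3]
    s=np.c_[q[:,0],-q[:,1]]/-q[:,2:3]; r2=(s**2).sum(1,keepdims=True); s=s*(1+c["k1"]*r2)
    K=c["camera_matrix"]; return s*[K[0,0],K[1,1]]+[K[0,2],K[1,2]]
def crop(c,name,x0,y0,x1,y1,f):
    im=cv2.resize(c["frame"][y0:y1,x0:x1],None,fx=f,fy=f,interpolation=cv2.INTER_CUBIC); cv2.imwrite(f"pics/{name}.png",im)
def biscuits(c,z=43,roi=None):
    hsv=cv2.cvtColor(c["frame"],cv2.COLOR_BGR2HSV)
    return hsv
E
python3 - <<'E'
from h import *
c=arm.read_camera("top"); crop(c,"t1",340,180,470,300,6); crop(c,"t2",170,140,340,270,4.6)
s=arm.read_camera("scene"); crop(s,"s1",290,200,490,350,4)
hsv=cv2.cvtColor(c["frame"],cv2.COLOR_BGR2HSV)
for p in [(386,217),(423,225),(421,264),(420,317),(394,158),(370,240)]: print(p,hsv[p[1],p[0]],hsv[p[1]+3,p[0]+2])
E
```

```text
(386, 217) [ 16 130 118] [ 15 166 106]
(423, 225) [ 16 135 119] [ 15 172 107]
(421, 264) [ 17 127 124] [ 15 164 112]
(420, 317) [ 14 192 155] [ 15 234 156]
(394, 158) [  6 174 129] [  3 231 105]
(370, 240) [ 13 182  49] [ 11 179  50]
```

View pics/t1.png

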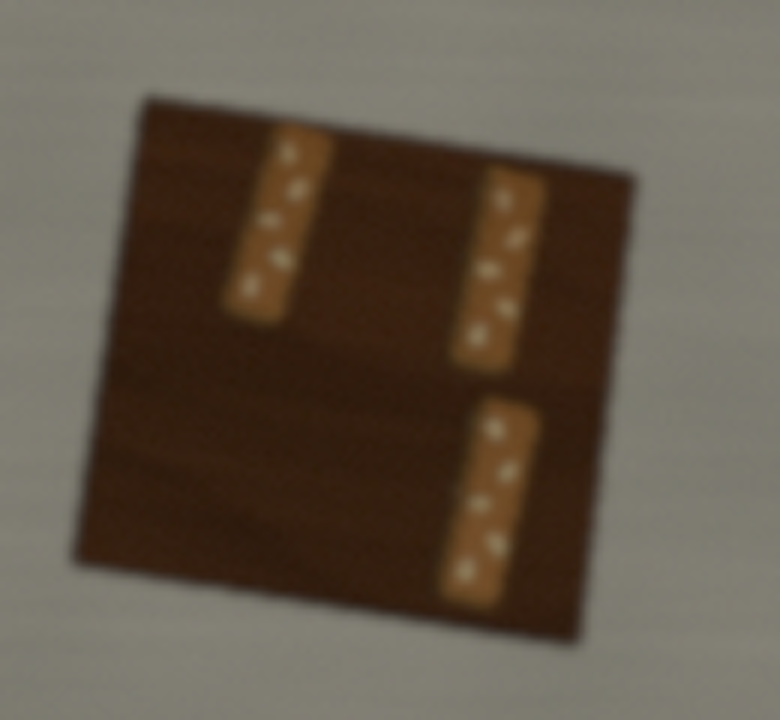

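View pics/t2.png

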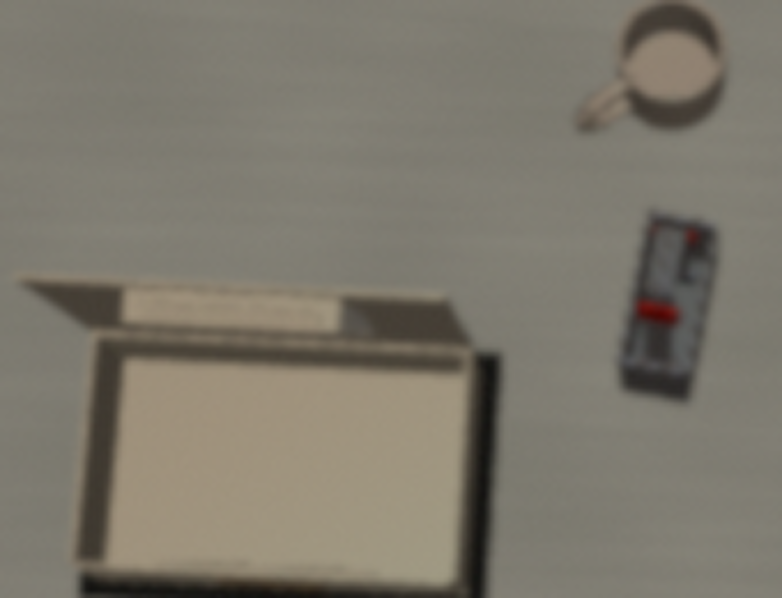

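View pics/s1.png

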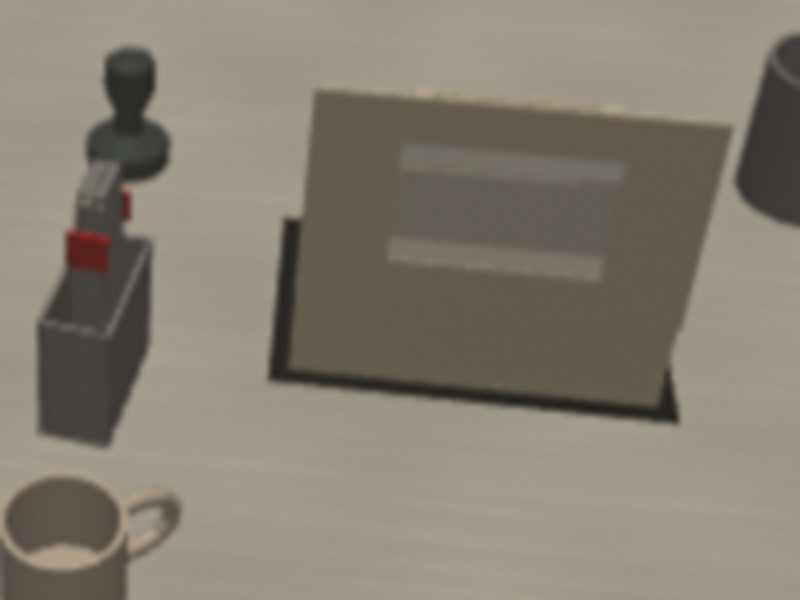

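```bash
cat >> h.py <<'E'
def bis(c,zmid=34):
    hsv=cv2.cvtColor(c["frame"],cv2.COLOR_BGR2HSV)
    m=cv2.inRange(hsv,(10,70,75),(24,225,255))
    n,l,st,ce=cv2.connectedComponentsWithStats(m)
    out=[]
    for i in range(1,n):
        if not 80<st[i,4]<1200: continue
        ys,xs=np.where(l==i); w=unproj(c,np.c_[xs,ys],zmid)[:,:2].astype(np.float32)
        (cx,cy),(a,b),t=cv2.minAreaRect(w); ang=t if a>b else t+90
        out.append((st[i,4],ce[i].round(1),round(cx),round(cy),round(max(a,b)),round(min(a,b)),round((ang+90)%180-90,1)))
    return out
E
python3 - <<'E'
from h import *
np.set_printoptions(suppress=True,precision=1)
c=arm.read_camera("top"); s=arm.read_camera("scene")
print("board",unproj(c,np.array([(148,97),(635,175),(578,645),(77,565)])/6+[340,180],18))
for k in (c,s):
    print()
    for b in bis(k): print(*b)
f=lambda p:np.array(p)/4.6+[170,140]
print("holder top",unproj(c,f([(653,212),(717,226),(688,395),(622,375)]),85))
print("box rim",unproj(c,f([(97,333),(472,347),(465,592),(80,568)]),65))
print("scene holder top",unproj(s,np.array([(40,322),(110,332),(152,240),(85,232)])/4.+[290,200],85))
# red plates 
for k in (c,s):
    hsv=cv2.cvtColor(k["frame"],cv2.COLOR_BGR2HSV); m=cv2.inRange(hsv,(0,120,60),(8,255,255))|cv2.inRange(hsv,(172,120,60),(180,255,255))
    n,l,st,ce=cv2.connectedComponentsWithStats(m)
    for i in range(1,n):
        if st[i,4]>4: print(st[i],ce[i],unproj(k,ce[i],117))
crop(c,"t3",295,175,335,235,10); crop(s,"s3",290,220,340,320,6)
E
```

```text
board [[ 652.7 -134.7   18. ]
 [ 622.1 -357.8   18. ]
 [ 407.  -328.6   18. ]
 [ 436.3 -105.5   18. ]]

237 [469.6 160.6] 757 -422 160 15 -86.2
344 [386.2 216.4] 595 -192 95 28 -15.8
347 [422.7 224.6] 574 -291 93 28 -11.4
353 [421.2 263.4] 469 -286 92 28 -12.8
293 [420.  316.9] 328 -280 93 30 76.5

335 [29.7 13.6] -3555 -3737 2509 656 39.0
235 [76.7 27.6] -2648 -2629 2270 194 34.0
182 [280.4  48.5] -1815 -558 875 172 16.1
403 [58.2 64.9] -1278 -1927 773 450 73.5
95 [288.6  78.2] -1065 -360 278 110 9.1
210 [ 84.3 125.6] -259 -1087 155 122 30.6
87 [579.8 142.6] -394 952 359 35 -26.5
275 [229.2 217.7] 353 -275 104 53 76.5
253 [126.1 362.9] 864 -328 195 6 5.7
holder top [[657.9   9.9  85. ]
 [650.7 -26.7  85. ]
 [552.4 -12.9  85. ]
 [562.8  24.4  85. ]]
box rim [[582.7 324.9  65. ]
 [580.8 111.4  65. ]
 [440.3 109.   65. ]
 [448.  324.4  65. ]]
scene holder top [[651.4 -23.1  85. ]
 [654.3  15.5  85. ]
 [572.3  30.   85. ]
 [570.1  -9.2  85. ]]
[378 153  33  11 290] [394.  157.9] [[ 729.6 -199.3  117. ]]
[309 205   8   5  33] [312.3 207.3] [[593.4   6.7 117. ]]
[460 328  14  36 359] [466
[... 7963 characters left out ...]
7.8 106.8] [[-586.6 1077.6  117. ]]
[616 105  22  10 172] [626.8 109. ] [[-585.4 1200.6  117. ]]
[494 108  31   4  74] [510.  109.3] [[-474.   677.2  117. ]]
[528 110  32   4  70] [543.7 111.6] [[-472.6  813.3  117. ]]
[562 112  32   5  74] [576.9 113.9] [[-473.1  947.7  117. ]]
[597 115  31  10 143] [615.6 118.3] [[-451.9 1095.1  117. ]]
[629 117   5   8  19] [630.8 120.7] [[-436.8 1149.6  117. ]]
[621 127   8   6  34] [624.9 129.1] [[-333.6 1079.5  117. ]]
[190 193  15  20 174] [197.3 202.8] [[ 418.9 -332.6  117. ]]
[321 248   1   6   6] [321.  250.5] [[580.3  14.1 117. ]]
[307 258  10  10  90] [311.6 262.3] [[625.   -1.4 117. ]]
[181 323  43  20 530] [202.7 332.8] [[ 851.8 -169.4  117. ]]
```

View pics/t3.png

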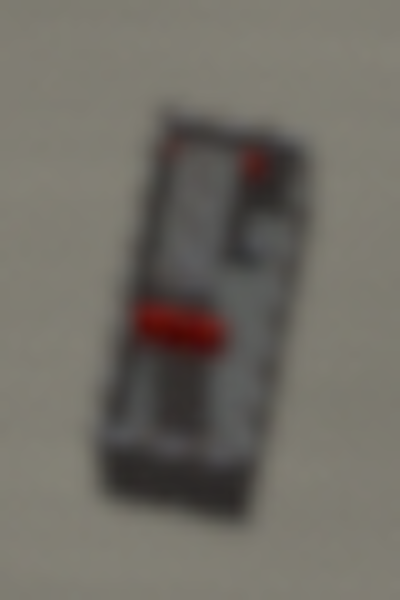

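View pics/s3.png

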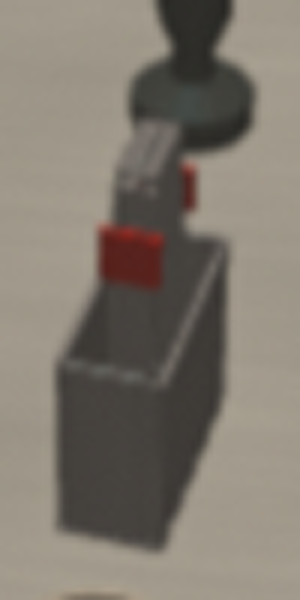

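```bash
python3 - <<'E'
from h import *
c=arm.read_camera("top"); crop(c,"t4",170,190,290,280,6.6)
s=arm.read_camera("scene"); crop(s,"s4",350,210,480,310,6)
E
```

```text
(no output)
```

View pics/t4.png

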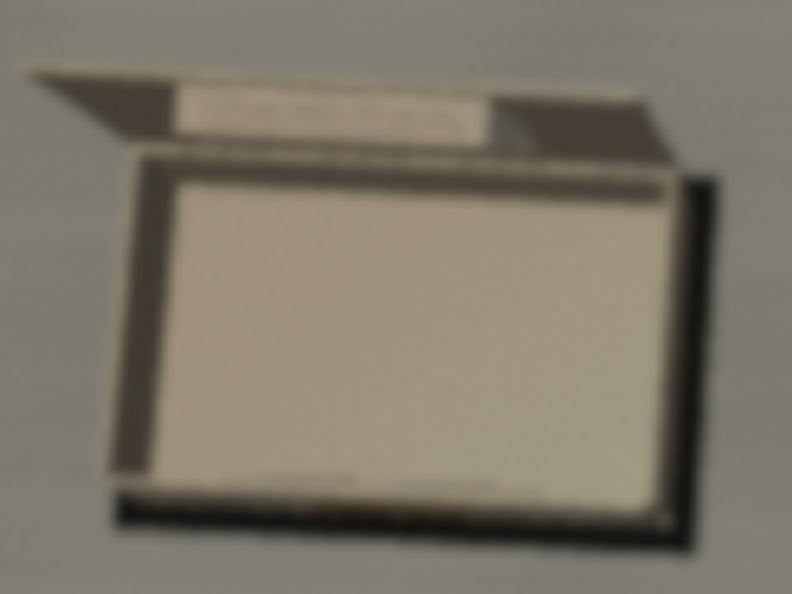

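View pics/s4.png

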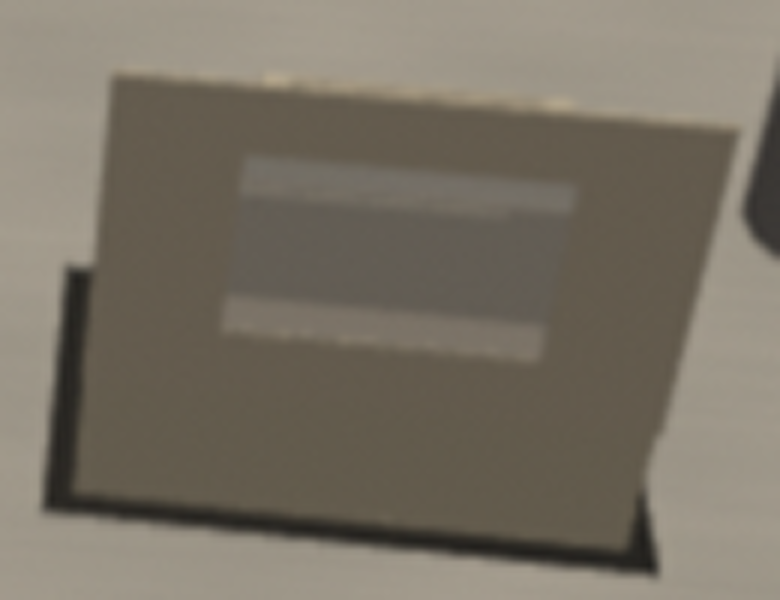

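```bash
python3 - <<'E'
from h import *
np.set_printoptions(suppress=True,precision=1)
c=arm.read_camera("top"); s=arm.read_camera("scene")
f=lambda p:np.array(p)/6.6+[170,190]
print("rim: LB,RB,RF,LF\n",unproj(c,f([(132,148),(683,168),(670,522),(112,478)]),65))
print("lid free edge if z~200",unproj(c,f([(22,70),(643,97)]),200))
print("scene lid edge", unproj(s,np.array([(112,75),(740,130)])/6+[350,210],200))
print("scene base rear", unproj(s,np.array([(72,492),(628,550)])/6+[350,210],3))
for nm,p in dict(tamper=(315,294),cup=(317,153),sugar=(143,203),jug=(143,298),tumbler=(484,204),water=(494,299),bott_top=(538,298)).items(): print(nm,unproj(c,p,230 if nm=="bott_top" else 0 if nm!="tamper" else 88))
E
```

```text
rim: LB,RB,RF,LF
 [[582.5 327.8  65. ]
 [580.8 109.1  65. ]
 [439.3 107.8  65. ]
 [450.7 325.7  65. ]]
lid free edge if z~200 [[579.8 328.8 200. ]
 [576.6 109.9 200. ]]
scene lid edge [[577.4 114.3 200. ]
 [581.6 331.9 200. ]]
scene base rear [[580.4 114.4   3. ]
 [585.3 331.2   3. ]]
tamper [[377.4  -6.4  88. ]]
cup [[779.9   0.6   0. ]]
sugar [[619.6 477.4   0. ]]
jug [[359.3 453.4   0. ]]
tumbler [[ 644.2 -468.9    0. ]]
water [[ 382.1 -487.1    0. ]]
bott_top [[ 376.3 -496.2  230. ]]
```

move_arm([
  [1,0,0,45,0],
  [1,0,0,90,0.1],
  [1,10,20,120,0.2],
  [1,38,58,125,0.3],
  [1,64,96,125,0.4],
  [1,90,134,125,0.5],
  [1,116,172,125,0.6],
  [1,142,210,125,0.7],
])

```text
clock: 1.3
tool_pos: [322.3, -413.0, 356.5]
tool_rot: [3.007, -0.909, 0.001]
ft_force: [0.3, -1.4, -0.9]
width: 85.3
```

move_arm([
  [1,28,39,0,0.05],
  [1,56,78,0,0.1],
  [1,84,117,0,0.15],
  [1,112,156,-10,0.2],
  [1,140,195,-20,0.25],
  [1,168,234,-30,0.3],
  [1,196,273,-40,0.35],
  [1,224,312,-60,0.41],
])

```text
clock: 2.1
tool_pos: [547.0, -100.9, 298.2]
tool_rot: [3.129, -0.275, 0.006]
ft_force: [1.6, -1.0, 0.3]
width: 85.6
```

move_arm([
  [1,22,35,0,0],
  [1,44,70,-20,0],
  [1,64,103,-40,0],
  [1,64,103,-70,0],
  [1,64,103,-95,0],
])

```text
clock: 2.6
tool_pos: [611.1, 3.9, 201.7]
tool_rot: [3.13, -0.27, 0.005]
ft_force: [-0.3, -1.1, -0.2]
width: 85.2
```

```bash
python3 - <<'E'
from h import *
c=arm.read_camera("top"); s=arm.read_camera("scene"); crop(s,"s5",240,150,400,330,3.3); 
print(arm.observe()["tool_pos"]); crop(c,"t5",250,120,390,260,4)
E
```

```text
[608.5506775    1.857329   199.69110468]
```

View pics/s5.png

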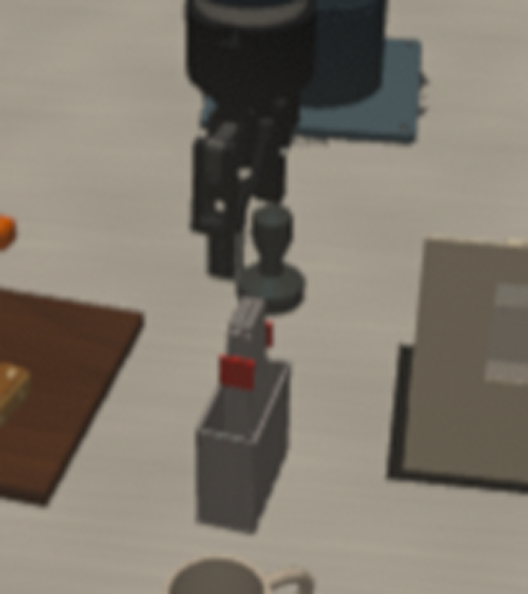

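View pics/t5.png

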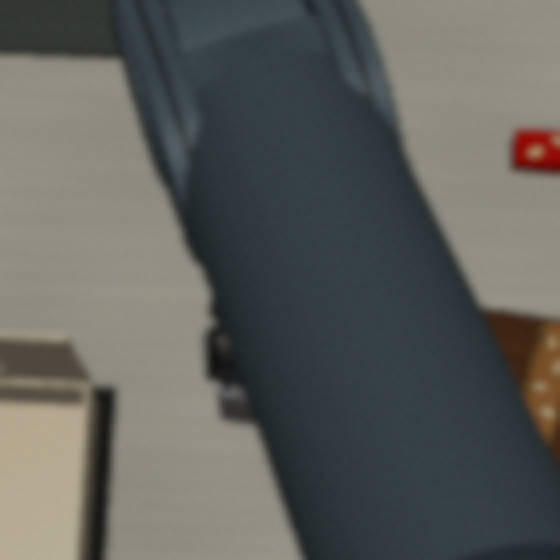

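```bash
python3 - <<'E'
from h import *
s=arm.read_camera("scene")
d=np.array([np.cos(-.175),np.sin(-.175),0]); t=np.array([608.5,1.9,199.7])
for o in (42,50):
  for z in (0,13): print(o,z,proj(s,t+d*o+[0,0,z]))
print("plate expected", proj(s,np.array([611,2,120])+d*24.5), "seen 311.6,262.3")
E
```

```text
42 0 [[308.16811807 237.86252244]]
42 13 [[308.16693369 232.58237014]]
50 0 [[306.94076445 240.08420541]]
50 13 [[306.92880235 234.78554511]]
plate expected [[310.56369753 264.11455306]] seen 311.6,262.3
```

move_arm([
  [1,1,1,-30,0],
  [1,1,1,-60,0],
  [1,1,1,-85,0],
  [1,1,1,-101,0],
  [1,1,1,-101,0],
])

```text
clock: 3.25
tool_pos: [610.4, 2.4, 100.3]
tool_rot: [3.128, -0.275, -0.002]
ft_force: [-0.2, -0.4, -0.4]
width: 85.4
```

```bash
python3 - <<'E'
from h import *
s=arm.read_camera("scene"); crop(s,"s6",240,150,400,330,3.3); 
print(arm.observe()["tool_pos"])
E
```

```text
[611.35162262   2.62084201 101.67869874]
```

View pics/s6.png

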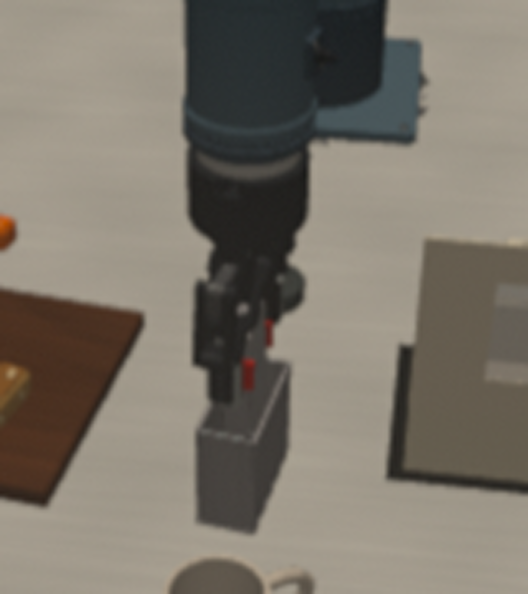

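move_arm([
  [1,0,2,-1,0],
  [0.8,0,2,-1,0],
  [0.6,0,2,-1,0],
  [0.56,0,2,-1,0],
  [0.56,0,2,-1,0],
  [0.56,0,2,-1,0],
], newtons=25)

```text
clock: 3.9
tool_pos: [611.9, 4.9, 101.8]
tool_rot: [3.128, -0.275, 0.003]
ft_force: [-0.3, 0.6, 5.2]
width: 48.2
```

```bash
python3 - <<'E'
from h import *
s=arm.read_camera("scene"); crop(s,"s7",280,200,350,330,4.5); 
o=arm.observe()
print({k:o[k] for k in("tool_pos","tool_rot","width","ft_force","joints")})
E
```

```text
{'tool_pos': array([611.91692372,   4.84827557, 101.78307561]), 'tool_rot': array([ 3.12830203, -0.27526876,  0.0031647 ]), 'width': 48.026391274231024, 'ft_force': array([-0.77743251, -0.47543581,  6.24609254]), 'joints': array([ 0.24226015,  0.67835071, -0.45649493,  1.71437139,  0.38394086,
        0.83687063, -0.56225134])}
```

View pics/s7.png

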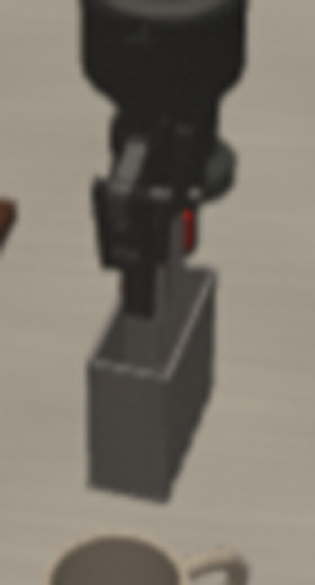

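move_arm([
  [0.556,0,0,0,0],
  [0.556,0,0,10,0],
  [0.556,0,0,35,0],
  [0.556,0,0,70,0],
  [0.556,0,0,105,0],
  [0.556,0,0,130,0],
  [0.556,0,0,130,0],
])

```text
clock: 4.65
tool_pos: [614.3, 5.3, 236.4]
tool_rot: [3.129, -0.276, 0.015]
ft_force: [0.5, 0.1, -1.3]
width: 47.6
```

```bash
python3 - <<'E'
from h import *
s=arm.read_camera("scene"); crop(s,"s8",260,150,360,330,3.3); 
o=arm.observe()
print({k:o[k] for k in("tool_pos","tool_rot","width","ft_force","joints")})
E
```

```text
{'tool_pos': array([612.96323736,   4.95702345, 233.90674169]), 'tool_rot': array([ 3.12855595, -0.27544678,  0.00908038]), 'width': 47.21953408415261, 'ft_force': array([ 0.3090336 ,  0.20847911, -1.48847452]), 'joints': array([ 0.28816484,  0.52068201, -0.51927538,  1.6205781 ,  0.28779064,
        1.07139879, -0.48723998])}
```

View pics/s8.png

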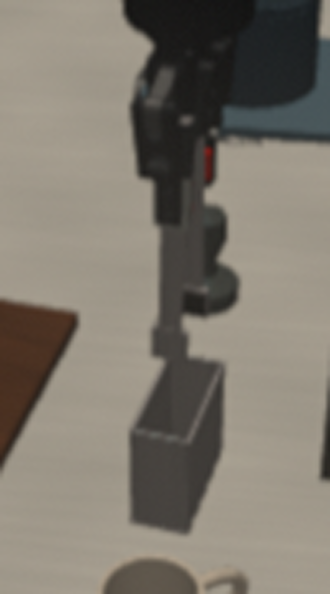

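```bash
cat >> h.py <<'E'
def look(tag=None):
    c=arm.read_camera("top"); s=arm.read_camera("scene")
    for k,n in((c,"top"),(s,"scene")):
        hsv=cv2.cvtColor(k["frame"],cv2.COLOR_BGR2HSV)
        m=cv2.inRange(hsv,(10,70,80 if n=="top" else 95),(24,225,255))
        nn,l,st,ce=cv2.connectedComponentsWithStats(m)
        for i in range(1,nn):
            if not 60<st[i,4]<1200: continue
            ys,xs=np.where(l==i); w=unproj(k,np.c_[xs,ys],34)[:,:2].astype(np.float32)
            (cx,cy),(a,b),t=cv2.minAreaRect(w); ang=t if a>b else t+90
            if 350<cx<720 and abs(cy)<450: print(n,ce[i].round(),st[i,4],"xy",round(cx),round(cy),"LW",round(max(a,b)),round(min(a,b)),"ang",round((ang+90)%180-90,1))
    if tag:
        crop(c,"t"+tag,160,170,470,310,2.5); crop(s,"s"+tag,160,160,480,340,2.4)
    return c,s
E
python3 - <<'E'
from h import *
c,s=look("9")
d=np.array([np.cos(-.175),np.sin(-.175),0]); t=np.array([612.5,5,234.5])
print(proj(s,t+d*29-[0,0,98.8]),"seen 311.5,257.6")
E
```

```text
top [388. 213.] 282 xy 600 -193 LW 84 29 ang -15.4
top [423. 225.] 363 xy 574 -291 LW 94 29 ang -11.4
top [421. 263.] 375 xy 469 -285 LW 93 29 ang -13.0
scene [229. 218.] 271 xy 353 -275 LW 104 53 ang 75.4
scene [213. 239.] 236 xy 459 -288 LW 98 31 ang -12.9
scene [197. 263.] 291 xy 564 -292 LW 97 29 ang -10.8
scene [234. 272.] 306 xy 585 -193 LW 95 29 ang -15.5
[[311.2532275 260.2021813]] seen 311.5,257.6
```

View pics/s9.png

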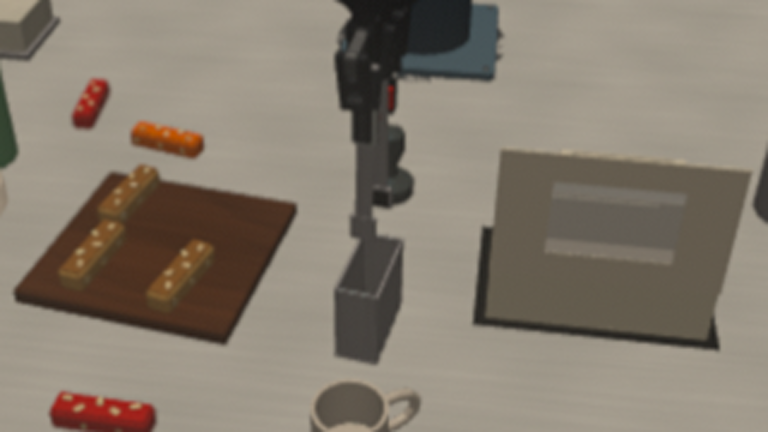

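move_arm([
  [0.556,-2,-10,0,0.13],
  [0.556,-4,-35,-5,0.27],
  [0.556,-6,-65,-15,0.41],
  [0.556,-8,-95,-25,0.55],
  [0.556,-10,-125,-35,0.69],
  [0.556,-12,-155,-35,0.83],
  [0.556,-14,-180,-35,0.97],
  [0.556,-17,-197,-35,1.11],
])

```text
clock: 5.6
tool_pos: [592.7, -194.9, 193.9]
tool_rot: [-2.802, -1.42, 0.002]
ft_force: [-0.1, 0.1, -1.3]
width: 47.2
```

move_arm([
  [0.556,0,0,0,0.12],
  [0.556,0,0,0,0.24],
  [0.556,0,0,0,0.36],
  [0.556,0,0,0,0.36],
])

```text
clock: 6.0
tool_pos: [591.5, -194.8, 192.1]
tool_rot: [-2.499, -1.898, 0.004]
ft_force: [-0.8, 0.1, -1.2]
width: 47.7
```

```bash
cat >> h.py <<'E'
def st():
    o=arm.observe(); r=o["tool_rot"]; y=np.degrees(2*np.arctan2(r[1],r[0])); y=(y+180)%360-180
    print("pos",o["tool_pos"].round(1),"yaw",round(y,1),"w",round(o["width"],1),"F",o["ft_force"].round(1),"q",o["joints"].round(2),"t",o["clock"])
E
python3 - <<'E'
from h import *
st(); c,s=look("10"); st()
E
```

```text
pos [ 591.5 -194.8  192.1] yaw 74.4 w 47.7 F [-0.8  0.1 -1.2] q [ 0.78  0.67 -0.8   1.61  0.52  1.09  1.14] t 6.0
top [386. 218.] 336 xy 594 -192 LW 95 29 ang -15.9
top [421. 228.] 283 xy 570 -290 LW 85 30 ang -11.8
top [421. 264.] 377 xy 469 -285 LW 93 29 ang -13.2
scene [210. 241.] 175 xy 467 -290 LW 83 31 ang -9.0
scene [197. 264.] 310 xy 564 -292 LW 100 32 ang -10.7
scene [234. 273.] 321 xy 585 -192 LW 97 32 ang -15.6
pos [ 592.  -194.7  192.7] yaw 74.2 w 47.6 F [-0.5  0.2 -1. ] q [ 0.78  0.67 -0.8   1.61  0.52  1.09  1.14] t 6.1
```

View pics/s10.png

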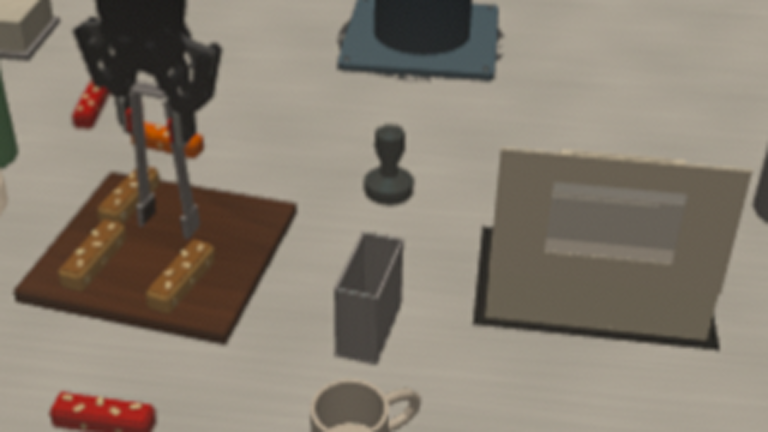

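```bash
python3 - <<'E'
from h import *
s=arm.read_camera("scene"); crop(s,"s11",190,170,280,310,5.5)
d=np.array([np.cos(1.295),np.sin(1.295),0]); t=np.array([592,-194.7,192.5])
for g in (-26,0,26): print(proj(s,t+d*g-[0,0,98.8]), proj(s,t+d*g-[0,0,75]))
E
```

```text
[[220.94562392 251.32701533]] [[219.7373476  243.11344569]]
[[230.49618151 254.07681437]] [[229.40904772 245.83029204]]
[[240.21624656 256.87309407]] [[239.25523299 248.59426719]]
```

View pics/s11.png

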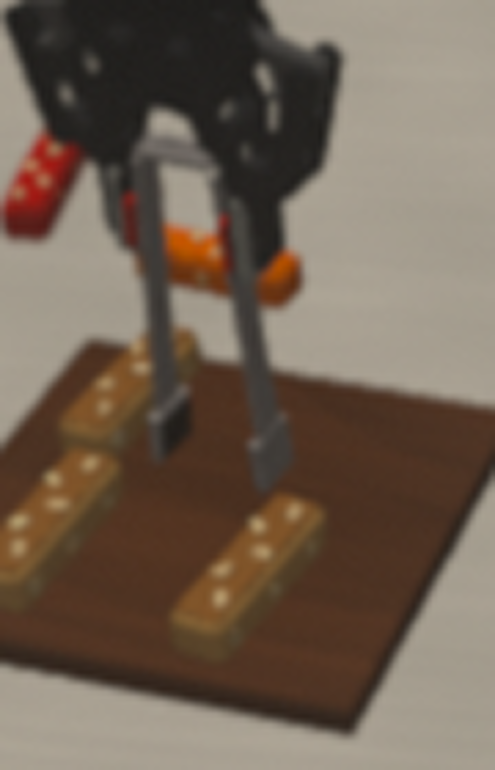

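move_arm([
  [0.556,3,3,-10,0],
  [0.556,3,3,-30,0],
  [0.556,3,3,-44,0],
  [0.556,3,3,-44,0],
])

```text
clock: 6.55
tool_pos: [593.4, -191.4, 146.3]
tool_rot: [-2.502, -1.892, 0.008]
ft_force: [0.2, -0.3, -0.4]
width: 47.7
```

```bash
python3 - <<'E'
from h import *
st()
s=arm.read_camera("scene"); crop(s,"s12",190,180,280,310,5.5)
c=arm.read_camera("top"); crop(c,"t12",340,170,450,260,6)
E
```

```text
pos [ 593.4 -191.4  146.3] yaw 74.2 w 47.7 F [ 0.2 -0.3 -0.4] q [ 0.75  0.72 -0.76  1.64  0.57  1.02  1.1 ] t 6.55
```

View pics/s12.png

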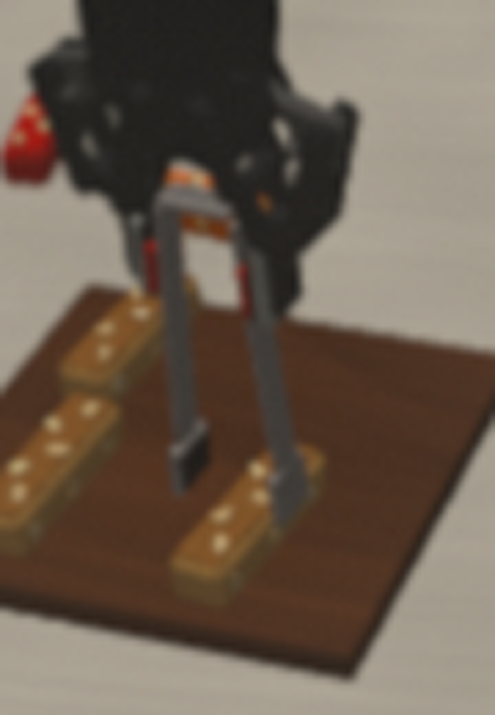

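View pics/t12.png

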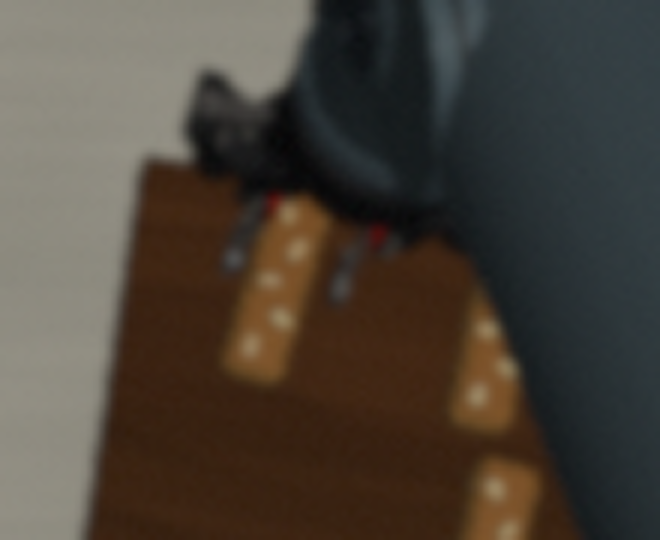

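move_arm([
  [0.556,1,3,0,0],
  [0.556,1,3,-10,0],
  [0.556,1,3,-20,0],
  [0.556,1,3,-26,0],
  [0.556,1,3,-26,0],
])

```text
clock: 7.15
tool_pos: [595.1, -188.5, 121.3]
tool_rot: [-2.502, -1.893, 0.006]
ft_force: [0.1, -0.5, -0.8]
width: 47.3
```

```bash
python3 - <<'E'
from h import *
st()
s=arm.read_camera("scene"); crop(s,"s13",190,180,280,310,5.5)
E
```

```text
pos [ 595.1 -188.5  121.3] yaw 74.2 w 47.3 F [ 0.1 -0.5 -0.8] q [ 0.74  0.75 -0.75  1.65  0.59  0.98  1.08] t 7.15
```

View pics/s13.png

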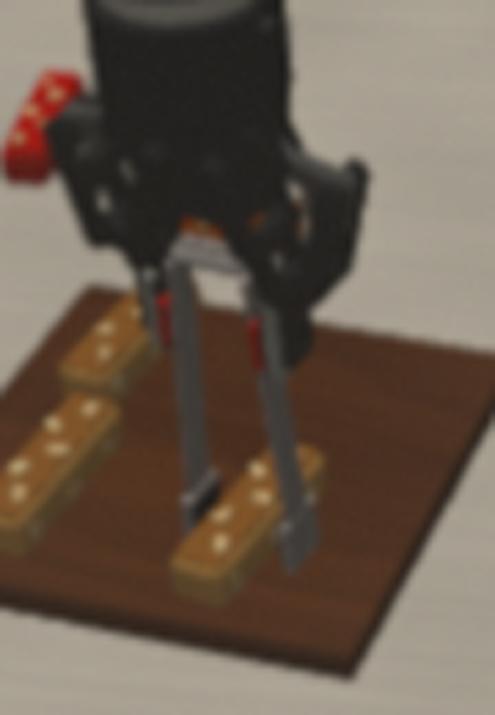

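move_arm([
  [0.52,0,0,0,0],
  [0.48,0,0,0,0],
  [0.44,0,0,0,0],
  [0.44,0,0,0,0],
  [0.44,0,0,0,0],
  [0.44,0,0,4,0],
  [0.44,0,0,20,0],
], newtons=30)

```text
clock: 7.9
tool_pos: [594.3, -188.4, 141.3]
tool_rot: [-2.501, -1.892, 0.008]
ft_force: [-0.4, -0.2, -2.1]
width: 42.2
```

```bash
python3 - <<'E'
from h import *
st()
s=arm.read_camera("scene"); crop(s,"s14",190,180,280,310,5.5)
E
```

```text
pos [ 594.3 -188.4  141.3] yaw 74.2 w 42.2 F [-0.4 -0.2 -2.1] q [ 0.75  0.73 -0.76  1.64  0.57  1.01  1.09] t 7.9
```

View pics/s14.png

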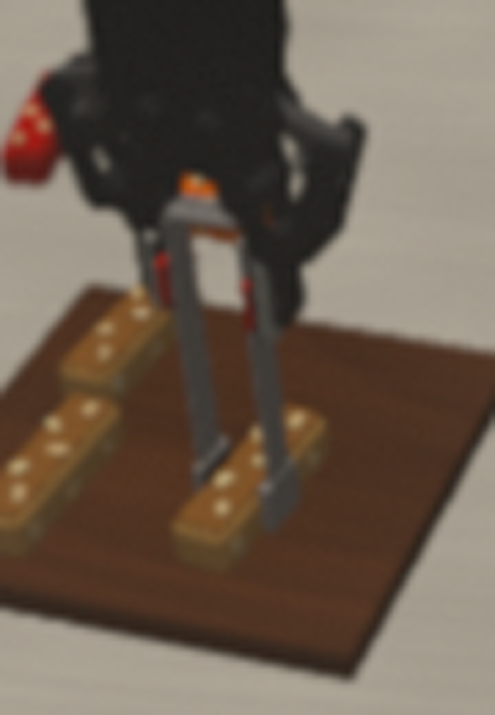

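move_arm([
  [0.44,-5,5,35,0],
  [0.44,-20,30,65,0],
  [0.44,-36,65,75,0.05],
  [0.44,-52,100,75,0.1],
  [0.44,-68,140,75,0.15],
  [0.44,-82,180,75,0.2],
  [0.44,-88,222,75,0.25],
  [0.44,-88,262,75,0.25],
])

```text
clock: 8.75
tool_pos: [508.0, 75.1, 221.4]
tool_rot: [2.248, 2.195, -0.002]
ft_force: [1.0, 0.9, -1.5]
width: 42.3
```

move_arm([
  [0.44,0,40,0,0],
  [0.44,0,80,0,0],
  [0.44,0,120,0,0],
  [0.44,0,160,0,0],
  [0.44,0,190,0,0],
  [0.44,0,200,0,0],
  [0.44,0,200,0,0],
])

```text
clock: 9.45
tool_pos: [507.6, 276.9, 222.2]
tool_rot: [-2.245, -2.198, 0.0]
ft_force: [-0.6, 0.1, -0.7]
width: 42.3
```

```bash
python3 - <<'E'
from h import *
st()
c,s=look("15")
E
```

```text
pos [507.6 276.9 222.2] yaw 88.8 w 42.3 F [-0.6  0.1 -0.7] q [ 0.08  0.6  -0.93  1.7   0.53  1.11  0.54] t 9.45
top [423. 225.] 382 xy 574 -291 LW 95 30 ang -11.4
top [421. 263.] 391 xy 469 -285 LW 95 30 ang -13.0
scene [229. 218.] 273 xy 353 -275 LW 104 53 ang 76.5
scene [213. 239.] 241 xy 460 -285 LW 97 42 ang -19.3
scene [197. 264.] 295 xy 564 -292 LW 98 30 ang -11.1
```

View pics/s15.png

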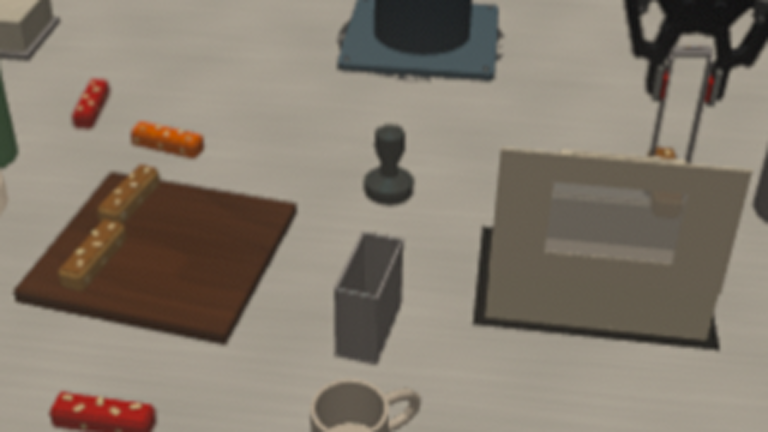

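View pics/t15.png

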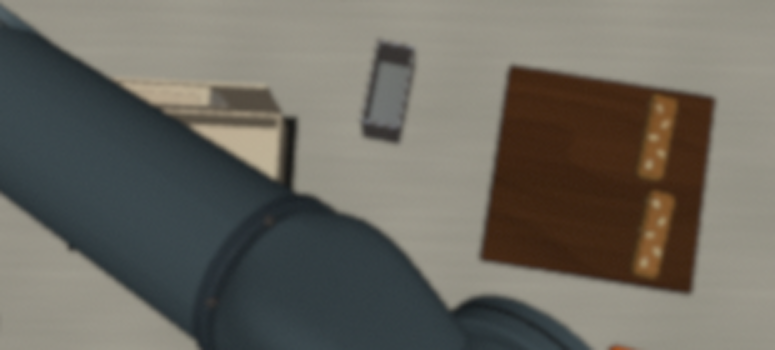

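move_arm([
  [0.44,-1,-2,-20,0],
  [0.44,-1,-2,-45,0],
  [0.44,-1,-2,-70,0],
  [0.44,-1,-2,-90,0],
  [0.44,-1,-2,-102,0],
  [0.44,-1,-2,-108,0],
  [0.44,-1,-2,-112,0],
])

```text
clock: 10.25
tool_pos: [508.0, 271.0, 109.6]
tool_rot: [2.249, 2.191, -0.003]
ft_force: [0.2, -0.8, -1.6]
width: 42.3
```

```bash
python3 - <<'E'
from h import *
st()
s=arm.read_camera("scene"); crop(s,"s16",350,130,490,300,3.5)
st()
E
```

```text
pos [508.  271.  109.6] yaw 88.5 w 42.3 F [ 0.2 -0.8 -1.6] q [ 0.02  0.73 -0.82  1.79  0.66  0.92  0.44] t 10.25
pos [507.8 271.2 109.3] yaw 88.5 w 42.5 F [-0.1  0.2 -2.2] q [ 0.02  0.73 -0.82  1.79  0.66  0.92  0.44] t 10.3
```

View pics/s16.png

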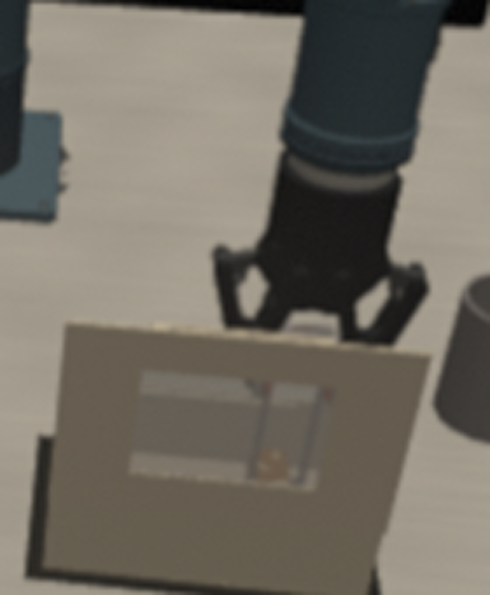

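move_arm([
  [0.44,0,1,-1,0],
  [0.44,0,1,-2,0],
  [0.44,0,1,-2,0],
])

```text
clock: 10.6
tool_pos: [508.0, 272.4, 107.7]
tool_rot: [2.249, 2.191, -0.002]
ft_force: [-0.2, -0.1, -1.3]
width: 42.6
```

move_arm([
  [0.44,0,0,-0.5,0],
  [0.44,0,0,-1,0],
  [0.44,0,0,-1,0],
])

```text
clock: 10.9
tool_pos: [508.3, 272.6, 107.1]
tool_rot: [2.248, 2.191, -0.001]
ft_force: [-0.9, -0.4, 1.2]
width: 42.6
```

move_arm([
  [0.47,0,0,0,0],
  [0.5,0,0,0,0],
  [0.53,0,0,0,0],
  [0.556,0,0,0,0],
  [0.556,0,0,0,0],
  [0.556,0,0,0,0],
])

```text
clock: 11.5
tool_pos: [508.3, 272.5, 107.1]
tool_rot: [2.248, 2.191, -0.001]
ft_force: [0.1, 0.2, -0.8]
width: 47.3
```

```bash
python3 - <<'E'
from h import *
st()
s=arm.read_camera("scene"); crop(s,"s17",350,180,490,300,5)
E
```

```text
pos [508.3 272.5 107.1] yaw 88.5 w 47.3 F [ 0.1  0.2 -0.8] q [ 0.01  0.73 -0.82  1.79  0.67  0.92  0.44] t 11.5
```

View pics/s17.png

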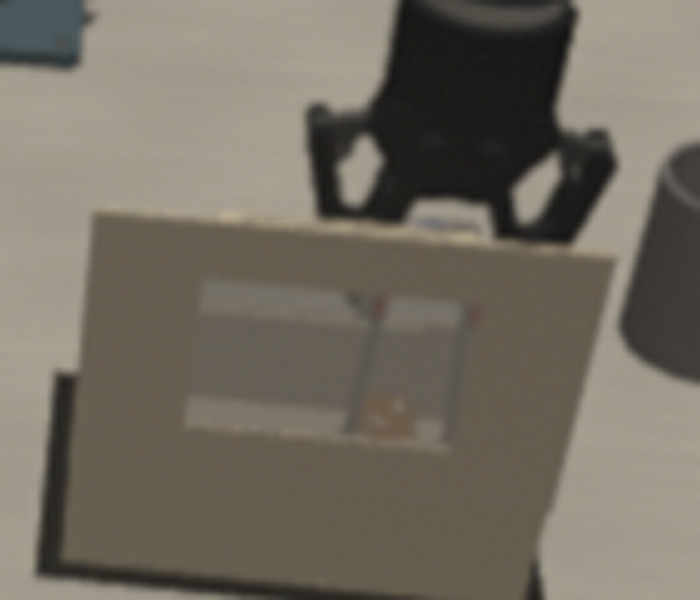

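move_arm([
  [0.556,0,0,8,0],
  [0.556,0,0,20,0],
  [0.556,0,0,45,0],
  [0.556,0,0,80,0],
  [0.556,0,-10,112,0],
  [0.556,0,-50,112,0],
  [0.556,0,-95,112,0],
  [0.556,0,-140,112,0],
])

```text
clock: 12.35
tool_pos: [508.4, 131.5, 220.5]
tool_rot: [2.246, 2.192, 0.001]
ft_force: [0.9, -0.1, -2.0]
width: 48.0
```

move_arm([
  [0.556,0,-45,0,0],
  [0.556,5,-90,0,-0.03],
  [0.556,16,-135,0,-0.06],
  [0.556,28,-180,0,-0.09],
  [0.556,40,-225,0,-0.12],
  [0.556,52,-270,0,-0.15],
  [0.556,60,-315,0,-0.17],
  [0.556,66,-360,0,-0.17],
])

```text
clock: 13.15
tool_pos: [575.0, -230.2, 221.9]
tool_rot: [2.423, 1.992, 0.002]
ft_force: [1.3, -0.2, -1.5]
width: 48.1
```

```bash
python3 - <<'E'
from h import *
st()
c,s=look("18")
E
```

```text
pos [ 575.  -230.2  221.9] yaw 78.8 w 48.1 F [ 1.3 -0.2 -1.5] q [ 0.87  0.63 -0.84  1.6   0.51  1.13  1.29] t 13.15
top [422. 227.] 313 xy 568 -289 LW 83 29 ang -11.6
top [198. 237.] 414 xy 524 310 LW 94 32 ang -1.4
top [421. 263.] 374 xy 469 -285 LW 93 29 ang -13.0
scene [231. 218.] 220 xy 353 -275 LW 104 53 ang 75.4
scene [210. 241.] 173 xy 464 -289 LW 88 31 ang -9.6
scene [198. 264.] 308 xy 564 -292 LW 100 32 ang -10.7
```

View pics/s18.png

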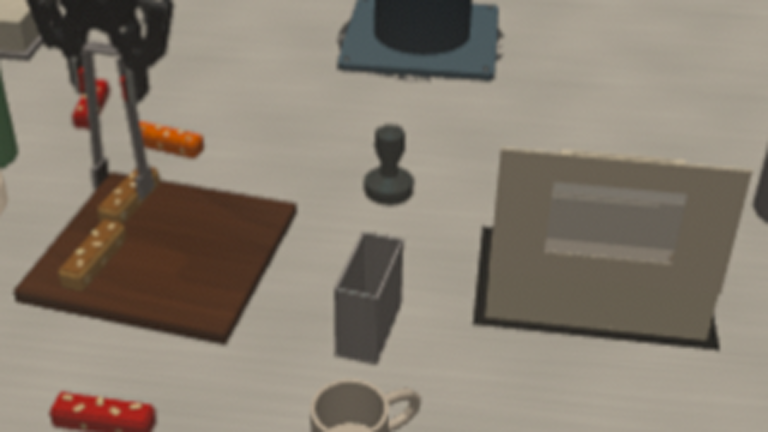

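View pics/t18.png

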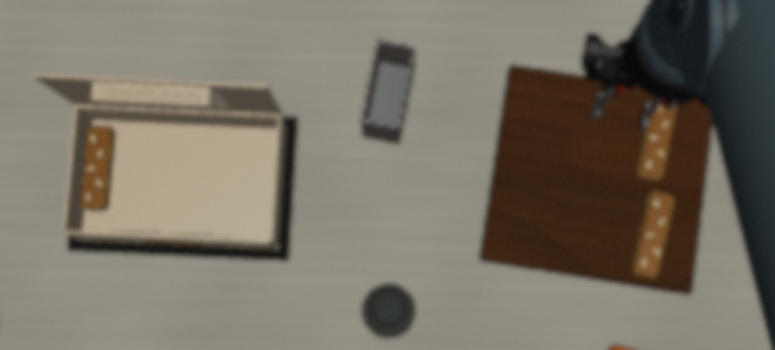

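move_arm([
  [0.556,0,-30,-20,0],
  [0.556,-1,-57,-40,0],
  [0.556,-1,-57,-60,0],
  [0.556,-1,-57,-75,0],
  [0.556,-1,-57,-75,0],
])

```text
clock: 13.75
tool_pos: [571.9, -293.1, 144.4]
tool_rot: [2.433, 1.981, -0.005]
ft_force: [-0.8, -0.3, -0.8]
width: 47.8
```

```bash
python3 - <<'E'
from h import *
st()
s=arm.read_camera("scene"); crop(s,"s19",150,160,260,310,4.5)
c=arm.read_camera("top"); crop(c,"t19",370,170,480,260,6)
E
```

```text
pos [ 571.9 -293.1  144.4] yaw 78.3 w 47.8 F [-0.8 -0.3 -0.8] q [ 0.91  0.75 -0.77  1.6   0.59  1.04  1.33] t 13.75
```

View pics/s19.png

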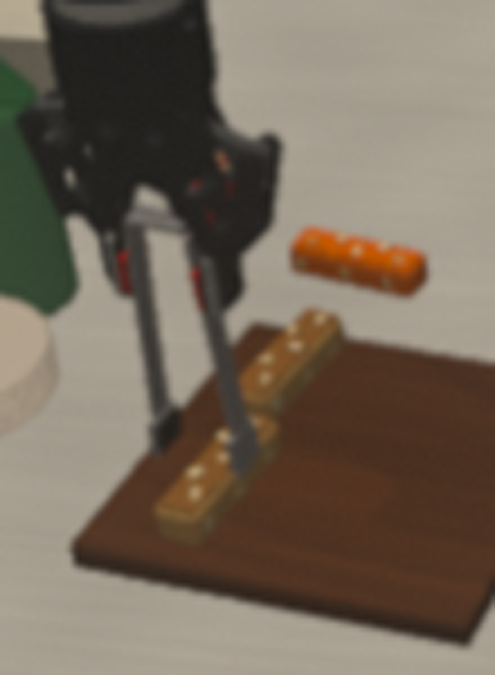

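View pics/t19.png

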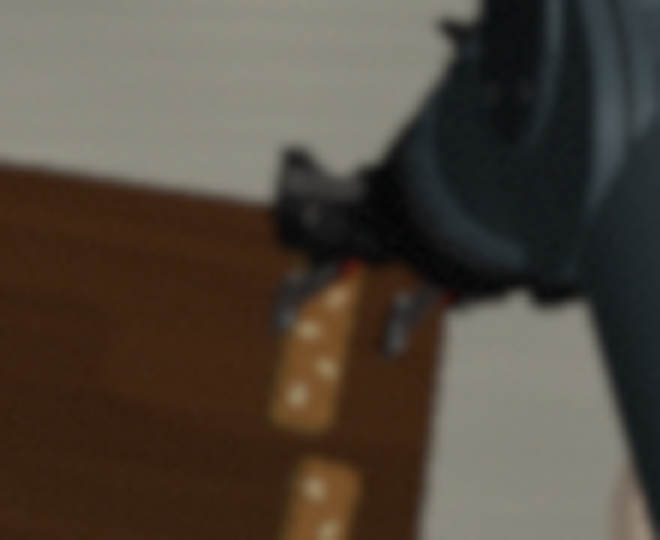

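move_arm([
  [0.556,2,5,0,0],
  [0.556,2,5.5,-8,0],
  [0.556,2,5.5,-17,0],
  [0.556,2,5.5,-23,0],
  [0.556,2,5.5,-23,0],
])

```text
clock: 14.35
tool_pos: [574.6, -287.7, 122.2]
tool_rot: [2.432, 1.981, -0.004]
ft_force: [-0.6, -0.3, -0.5]
width: 47.6
```

```bash
python3 - <<'E'
from h import *
st()
s=arm.read_camera("scene"); crop(s,"s20",150,160,260,310,4.5)
E
```

```text
pos [ 574.6 -287.7  122.2] yaw 78.3 w 47.6 F [-0.6 -0.3 -0.5] q [ 0.89  0.78 -0.75  1.61  0.61  1.    1.31] t 14.35
```

View pics/s20.png

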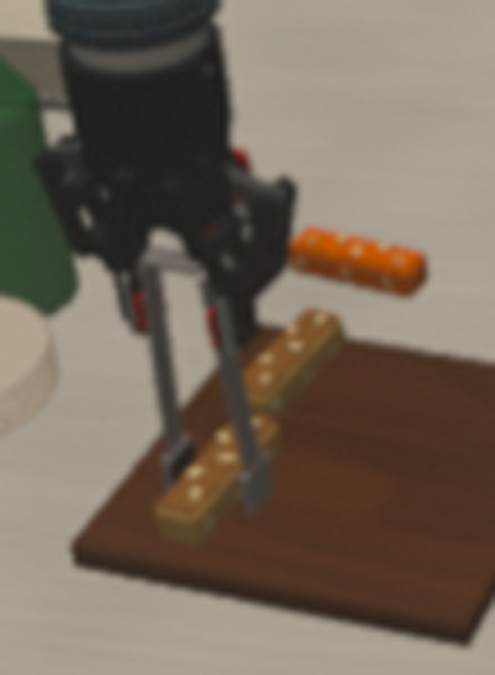

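move_arm([
  [0.52,0,0,0,0],
  [0.48,0,0,0,0],
  [0.44,0,0,0,0],
  [0.44,0,0,0,0],
  [0.44,0,0,0,0],
  [0.44,0,0,4,0],
  [0.44,0,0,20,0],
])

```text
clock: 15.1
tool_pos: [573.9, -287.5, 142.1]
tool_rot: [2.433, 1.982, -0.006]
ft_force: [-0.8, 0.4, -1.3]
width: 42.9
```

```bash
python3 - <<'E'
from h import *
st()
s=arm.read_camera("scene"); crop(s,"s21",150,160,260,310,4.5)
E
```

```text
pos [ 573.9 -287.5  142.1] yaw 78.3 w 42.9 F [-0.8  0.4 -1.3] q [ 0.9   0.75 -0.77  1.6   0.59  1.03  1.32] t 15.1
```

View pics/s21.png

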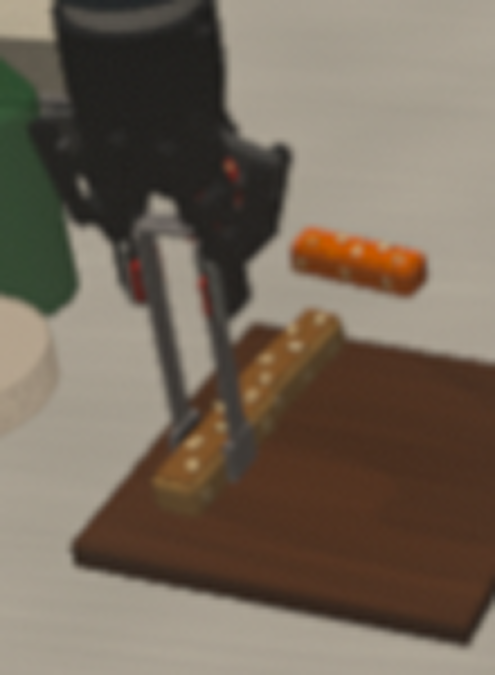

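move_arm([
  [0.44,-3,5,35,0],
  [0.44,-10,30,65,0],
  [0.44,-18,70,78,0.03],
  [0.44,-26,110,78,0.06],
  [0.44,-34,150,78,0.09],
  [0.44,-42,195,78,0.12],
  [0.44,-50,240,78,0.15],
  [0.44,-58,285,78,0.18],
])

```text
clock: 15.95
tool_pos: [518.2, -1.2, 225.4]
tool_rot: [2.239, 2.189, 0.002]
ft_force: [0.9, -0.6, -2.0]
width: 42.9
```

move_arm([
  [0.44,-6,40,0,0],
  [0.44,-10,80,0,0],
  [0.44,-10,120,0,0],
  [0.44,-10,160,0,0],
  [0.44,-10,200,0,0],
  [0.44,-10,230,0,0],
  [0.44,-10,238,0,0],
  [0.44,-10,238,0,0],
])

```text
clock: 16.75
tool_pos: [507.9, 238.5, 226.3]
tool_rot: [2.236, 2.192, 0.004]
ft_force: [0.1, -0.2, -2.0]
width: 42.4
```

```bash
python3 - <<'E'
from h import *
st()
c,s=look("22")
E
```

```text
pos [507.9 238.5 226.3] yaw 88.9 w 42.4 F [ 0.1 -0.2 -2. ] q [ 0.16  0.56 -0.94  1.75  0.52  1.09  0.6 ] t 16.75
top [421. 263.] 390 xy 469 -285 LW 95 30 ang -13.0
scene [229. 218.] 272 xy 353 -275 LW 104 53 ang 76.5
scene [213. 239.] 239 xy 459 -288 LW 99 31 ang -12.3
```

View pics/s22.png

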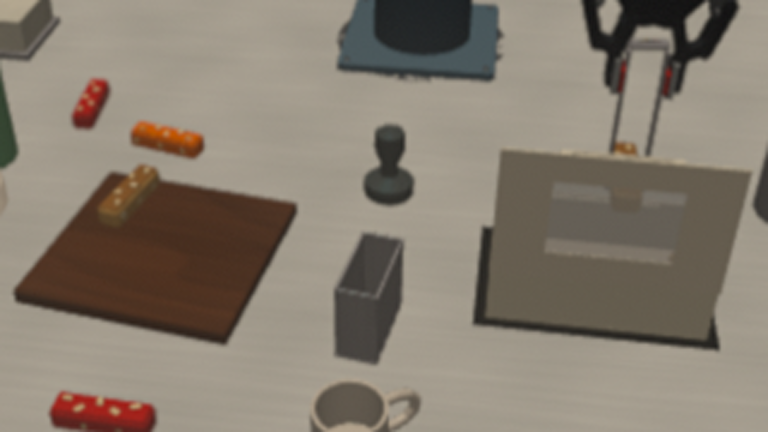

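move_arm([
  [0.44,-1,-2,-20,0],
  [0.44,-1,-2,-45,0],
  [0.44,-1,-2,-70,0],
  [0.44,-1,-2,-92,0],
  [0.44,-1,-2,-106,0],
  [0.44,-1,-2,-112,0],
  [0.44,-1,-2,-115,0],
  [0.44,-1,-2,-115,0],
])

```text
clock: 17.65
tool_pos: [508.0, 233.4, 111.1]
tool_rot: [2.24, 2.186, 0.002]
ft_force: [-0.6, 0.4, -0.9]
width: 42.6
```

move_arm([
  [0.44,0,0,-0.7,0],
  [0.44,0,0,-1.4,0],
  [0.44,0,0,-1.4,0],
])

```text
clock: 17.95
tool_pos: [508.3, 233.5, 110.1]
tool_rot: [2.24, 2.186, 0.003]
ft_force: [0.5, -0.2, -1.8]
width: 42.5
```

move_arm([
  [0.44,0,0,-1,0],
  [0.44,0,0,-1.8,0],
  [0.44,0,0,-1.8,0],
])

```text
clock: 18.25
tool_pos: [508.2, 233.5, 108.2]
tool_rot: [2.24, 2.186, 0.003]
ft_force: [-0.9, -1.5, -1.6]
width: 42.3
```

move_arm([
  [0.44,0,0,-0.5,0],
  [0.44,0,0,-1,0],
  [0.44,0,0,-1,0],
])

```text
clock: 18.55
tool_pos: [508.5, 233.5, 107.6]
tool_rot: [2.24, 2.185, 0.003]
ft_force: [-1.0, -1.3, 5.0]
width: 42.7
```

Contact. I'll release and lift.

move_arm([
  [0.47,0,0,0,0],
  [0.5,0,0,0,0],
  [0.53,0,0,0,0],
  [0.556,0,0,0,0],
  [0.556,0,0,0,0],
  [0.556,0,0,0,0],
])

```text
clock: 19.15
tool_pos: [508.4, 233.6, 107.5]
tool_rot: [2.24, 2.186, 0.003]
ft_force: [-0.2, 0.1, -0.7]
width: 47.5
```

move_arm([
  [0.556,0,0,8,0],
  [0.556,0,0,20,0],
  [0.556,0,0,45,0],
  [0.556,0,0,80,0],
  [0.556,0,-10,112,0],
  [0.556,0,-50,112,0],
  [0.556,0,-95,112,0],
  [0.556,0,-140,112,0],
])

```text
clock: 19.95
tool_pos: [508.5, 92.5, 220.9]
tool_rot: [2.237, 2.186, 0.005]
ft_force: [0.8, -0.7, -0.4]
width: 47.1
```

move_arm([
  [0.556,0,-45,0,0],
  [0.556,-5,-90,0,-0.03],
  [0.556,-10,-135,0,-0.06],
  [0.556,-15,-180,0,-0.09],
  [0.556,-20,-225,0,-0.12],
  [0.556,-25,-270,0,-0.15],
  [0.556,-30,-315,0,-0.18],
  [0.556,-35,-330,0,-0.2],
])

```text
clock: 20.75
tool_pos: [472.5, -243.2, 221.6]
tool_rot: [2.45, 1.941, 0.001]
ft_force: [-0.2, 0.6, -0.5]
width: 47.4
```

```bash
python3 - <<'E'
from h import *
st()
c,s=look("23")
E
```

```text
pos [ 472.5 -243.2  221.6] yaw 76.8 w 47.4 F [-0.2  0.6 -0.5] q [ 1.07  0.48 -0.88  1.84  0.45  1.02  1.34] t 20.75
top [198. 237.] 409 xy 523 309 LW 93 33 ang -0.9
top [228. 245.] 385 xy 505 229 LW 90 31 ang -1.3
top [420. 269.] 244 xy 458 -283 LW 69 29 ang -13.0
scene [229. 218.] 254 xy 353 -275 LW 105 53 ang 75.0
scene [213. 239.] 245 xy 460 -286 LW 98 37 ang -17.0
```

View pics/s23.png

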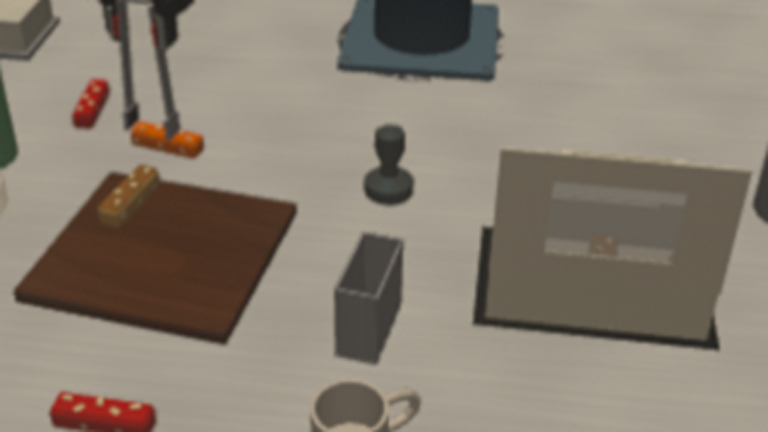

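View pics/t23.png

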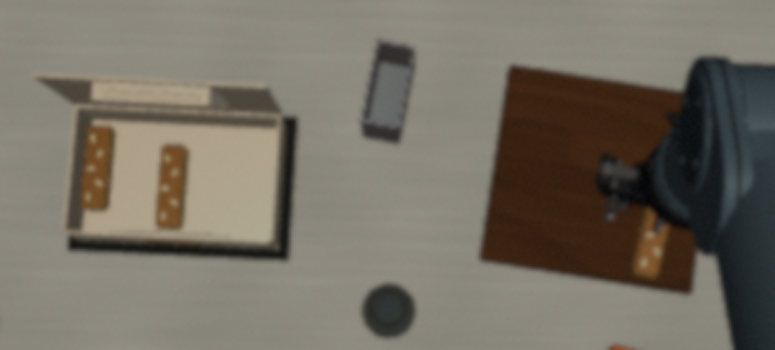

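move_arm([
  [0.556,-1,-20,-20,0],
  [0.556,-3,-38,-40,0],
  [0.556,-3,-38,-60,0],
  [0.556,-3,-38,-76,0],
  [0.556,-3,-38,-76,0],
])

```text
clock: 21.35
tool_pos: [469.0, -276.1, 144.0]
tool_rot: [2.449, 1.95, 0.001]
ft_force: [-0.1, -0.5, -0.8]
width: 47.5
```

```bash
python3 - <<'E'
from h import *
st()
s=arm.read_camera("scene"); crop(s,"s24",150,140,260,290,4.5)
c=arm.read_camera("top"); crop(c,"t24",370,210,480,300,6)
E
```

```text
pos [ 469.  -276.1  144. ] yaw 77.1 w 47.5 F [-0.1 -0.5 -0.8] q [ 1.05  0.6  -0.8   1.87  0.56  0.9   1.32] t 21.35
```

View pics/s24.png

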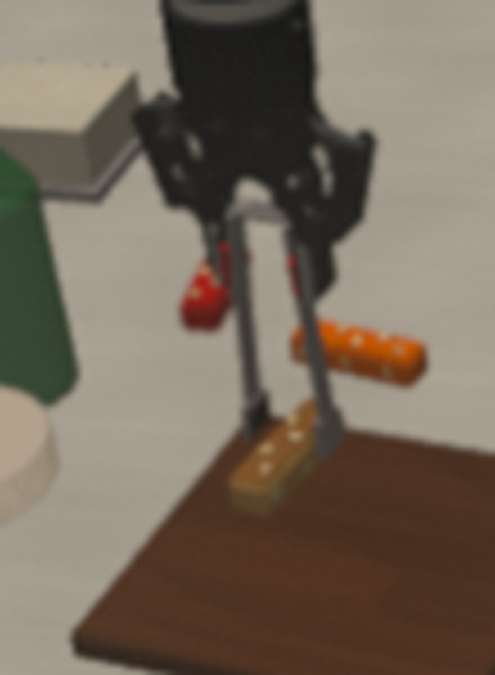

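View pics/t24.png

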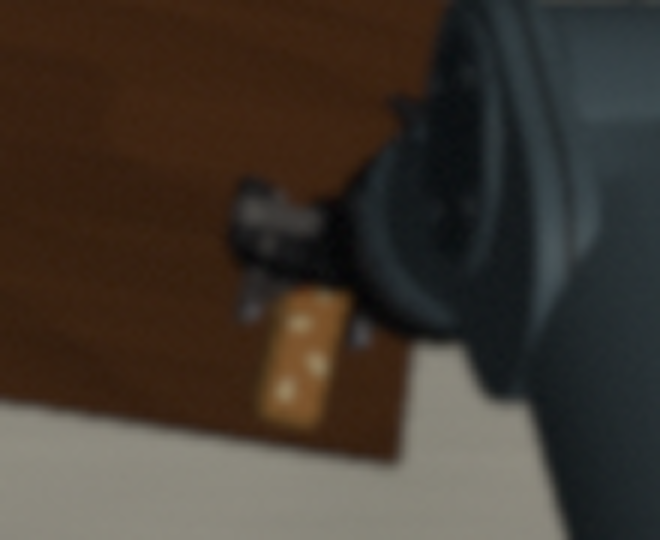

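move_arm([
  [0.556,0,-4.5,0,0],
  [0.556,0,-4.5,-8,0],
  [0.556,0,-4.5,-17,0],
  [0.556,0,-4.5,-22.5,0],
  [0.556,0,-4.5,-22.5,0],
])

```text
clock: 21.95
tool_pos: [469.6, -281.2, 122.4]
tool_rot: [2.448, 1.949, 0.002]
ft_force: [-0.2, -0.6, -1.1]
width: 47.7
```

```bash
python3 - <<'E'
from h import *
st()
s=arm.read_camera("scene"); crop(s,"s25",150,140,260,290,4.5)
E
```

```text
pos [ 469.6 -281.2  122.4] yaw 77.0 w 47.7 F [-0.2 -0.6 -1.1] q [ 1.03  0.64 -0.77  1.87  0.59  0.86  1.31] t 21.95
```

View pics/s25.png

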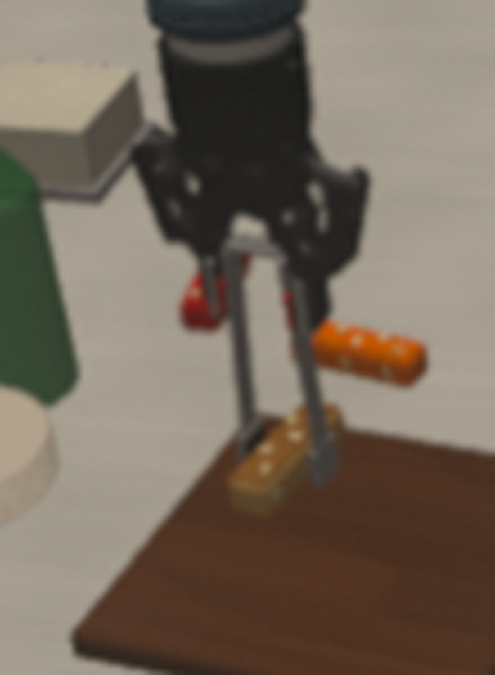

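move_arm([
  [0.52,0,0,0,0],
  [0.48,0,0,0,0],
  [0.44,0,0,0,0],
  [0.44,0,0,0,0],
  [0.44,0,0,0,0],
  [0.44,0,0,4,0],
  [0.44,0,0,20,0],
])

```text
clock: 22.7
tool_pos: [468.9, -280.8, 142.4]
tool_rot: [2.449, 1.95, 0.001]
ft_force: [-0.5, 0.3, -1.1]
width: 42.4
```

```bash
python3 - <<'E'
from h import *
st()
s=arm.read_camera("scene"); crop(s,"s26",150,140,260,290,4.5)
E
```

```text
pos [ 468.9 -280.8  142.4] yaw 77.1 w 42.4 F [-0.5  0.3 -1.1] q [ 1.05  0.61 -0.8   1.86  0.56  0.9   1.33] t 22.7
```

View pics/s26.png

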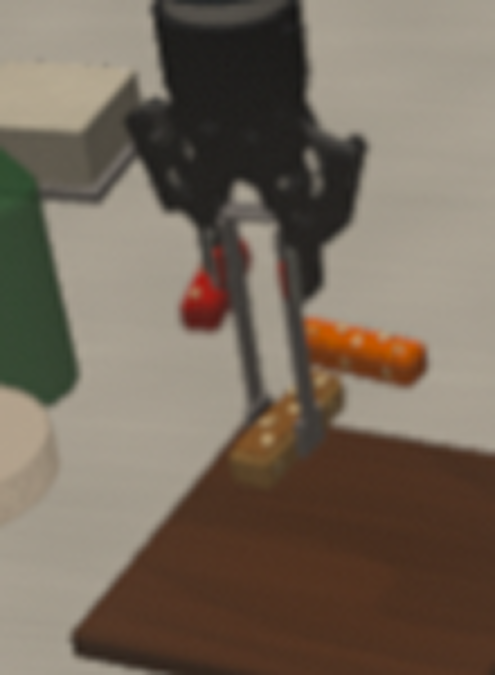

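move_arm([
  [0.44,2,5,35,0],
  [0.44,8,30,65,0.02],
  [0.44,13,70,78,0.05],
  [0.44,18,110,78,0.08],
  [0.44,23,150,78,0.11],
  [0.44,28,195,78,0.14],
  [0.44,33,240,78,0.17],
  [0.44,38,285,78,0.2],
])

```text
clock: 23.55
tool_pos: [509.4, 5.3, 225.0]
tool_rot: [2.237, 2.182, 0.007]
ft_force: [1.1, 0.0, -1.3]
width: 42.5
```

move_arm([
  [0.44,0,40,0,0],
  [0.44,0,80,0,0],
  [0.44,0,120,0,0],
  [0.44,0,150,0,0],
  [0.44,0,170,0,0],
  [0.44,0,172,0,0],
  [0.44,0,172,0,0],
])

```text
clock: 24.25
tool_pos: [509.5, 177.4, 225.5]
tool_rot: [2.235, 2.182, 0.008]
ft_force: [-0.2, 0.0, -1.9]
width: 42.1
```

```bash
python3 - <<'E'
from h import *
st()
c,s=look("27")
E
```

```text
pos [509.5 177.4 225.5] yaw 88.6 w 42.1 F [-0.2  0.  -1.9] q [ 0.29  0.52 -0.96  1.81  0.51  1.06  0.69] t 24.25
top [197. 246.] 177 xy 500 311 LW 46 32 ang 1.6
scene [229. 218.] 274 xy 353 -275 LW 104 53 ang 75.4
```

View pics/s27.png

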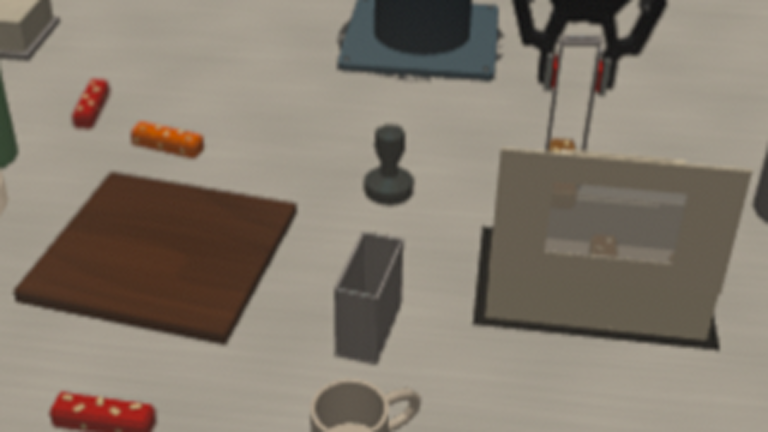

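move_arm([
  [0.44,-1,0,-20,0],
  [0.44,-1,0,-45,0],
  [0.44,-1,0,-70,0],
  [0.44,-1,0,-92,0],
  [0.44,-1,0,-106,0],
  [0.44,-1,0,-112,0],
  [0.44,-1,0,-116,0],
  [0.44,-1,0,-116,0],
])

```text
clock: 25.15
tool_pos: [509.1, 175.7, 109.4]
tool_rot: [2.238, 2.179, 0.007]
ft_force: [0.2, 0.0, -1.4]
width: 42.5
```

move_arm([
  [0.44,0,0,-0.7,0],
  [0.44,0,0,-1.4,0],
  [0.44,0,0,-1.4,0],
])

```text
clock: 25.45
tool_pos: [509.4, 175.8, 108.4]
tool_rot: [2.238, 2.178, 0.008]
ft_force: [0.3, 0.3, -1.6]
width: 42.3
```

move_arm([
  [0.44,0,0,-0.5,0],
  [0.44,0,0,-0.9,0],
  [0.44,0,0,-0.9,0],
])

```text
clock: 25.75
tool_pos: [509.6, 175.8, 107.9]
tool_rot: [2.238, 2.178, 0.009]
ft_force: [-1.1, -0.9, 4.7]
width: 42.4
```

move_arm([
  [0.47,0,0,0,0],
  [0.5,0,0,0,0],
  [0.53,0,0,0,0],
  [0.556,0,0,0,0],
  [0.556,0,0,0,0],
  [0.556,0,0,0,0],
])

```text
clock: 26.35
tool_pos: [509.6, 175.8, 107.8]
tool_rot: [2.238, 2.178, 0.008]
ft_force: [0.1, -0.1, -0.9]
width: 47.2
```

move_arm([
  [0.556,0,0,8,0],
  [0.556,0,0,20,0],
  [0.556,0,0,45,0],
  [0.556,0,0,80,0],
  [0.556,0,-10,112,-0.1],
  [0.556,0,-50,125,-0.23],
  [0.556,0,-95,125,-0.36],
  [0.556,0,-140,125,-0.49],
])

```text
clock: 27.15
tool_pos: [509.9, 34.8, 234.7]
tool_rot: [2.701, 1.564, 0.005]
ft_force: [1.0, -0.0, -1.4]
width: 48.0
```

```bash
python3 - <<'E'
from h import *
st()
c,s=look("28")
E
```

```text
pos [509.9  34.8 234.7] yaw 60.1 w 48.0 F [ 1.  -0.  -1.4] q [ 0.52  0.42 -0.86  1.87  0.39  1.02  0.54] t 27.15
top [198. 237.] 415 xy 523 310 LW 93 32 ang -1.4
top [228. 245.] 383 xy 505 229 LW 90 30 ang -0.7
top [250. 244.] 368 xy 507 172 LW 90 29 ang -1.1
scene [229. 218.] 275 xy 353 -275 LW 104 53 ang 75.4
```

View pics/s28.png

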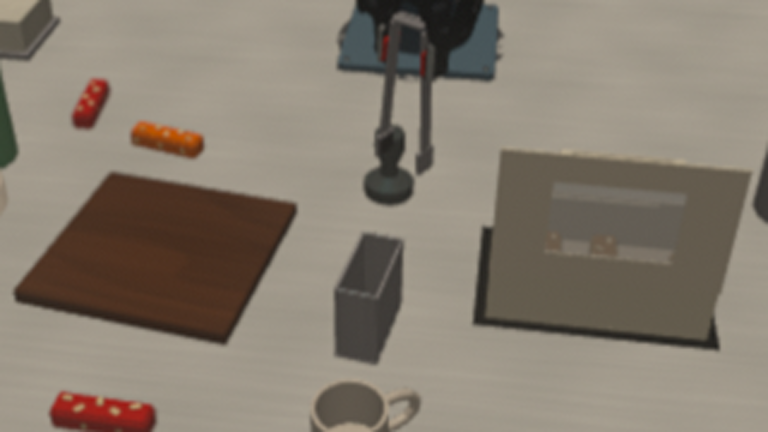

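View pics/t28.png

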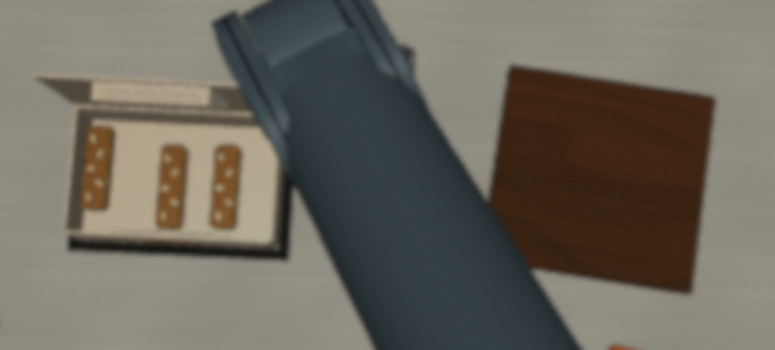

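move_arm([
  [0.556,10,-3,0,-0.14],
  [0.556,25,-7,0,-0.28],
  [0.556,40,-11,0,-0.42],
  [0.556,55,-16,0,-0.56],
  [0.556,70,-20,0,-0.7],
  [0.556,85,-25,0,-0.84],
  [0.556,97,-29,0,-0.98],
  [0.556,102,-30,0,-1.12],
])

```text
clock: 28.05
tool_pos: [613.0, -1.3, 234.2]
tool_rot: [3.121, -0.131, -0.02]
ft_force: [0.3, -0.5, -1.3]
width: 47.8
```

move_arm([
  [0.556,0,0,0,-0.06],
  [0.556,0,0,0,-0.1],
  [0.556,0,0,0,-0.1],
])

```text
clock: 28.35
tool_pos: [613.1, -0.3, 235.1]
tool_rot: [3.112, -0.285, -0.021]
ft_force: [0.2, 0.1, 0.1]
width: 47.7
```

```bash
python3 - <<'E'
from h import *
st()
s=arm.read_camera("scene"); crop(s,"s29",260,150,360,330,3.3)
E
```

```text
pos [ 6.131e+02 -3.000e-01  2.351e+02] yaw -10.5 w 47.7 F [0.2 0.1 0.1] q [ 0.29  0.53 -0.52  1.6   0.3   1.11 -0.5 ] t 28.35
```

View pics/s29.png

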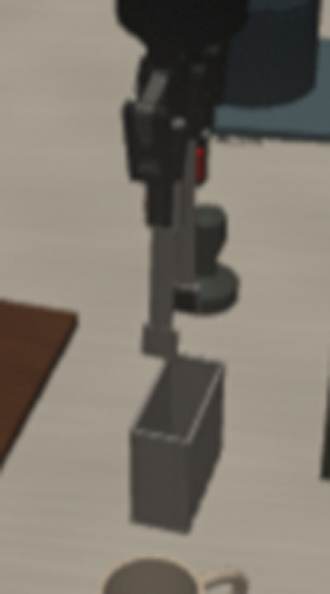

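move_arm([
  [0.556,-1,4,0,0],
  [0.556,-1,5,-15,0],
  [0.556,-1,5,-35,0],
  [0.556,-1,5,-45,0],
  [0.556,-1,5,-45,0],
])

```text
clock: 28.9
tool_pos: [610.5, 4.5, 187.8]
tool_rot: [3.111, -0.283, -0.027]
ft_force: [0.6, -0.1, -1.6]
width: 47.5
```

```bash
python3 - <<'E'
from h import *
st()
s=arm.read_camera("scene"); crop(s,"s30",270,180,350,310,4.5)
c=arm.read_camera("top"); crop(c,"t30",270,170,350,240,7)
E
```

```text
pos [610.5   4.5 187.8] yaw -10.4 w 47.5 F [ 0.6 -0.1 -1.6] q [ 0.27  0.58 -0.51  1.65  0.33  1.02 -0.53] t 28.9
```

View pics/s30.png

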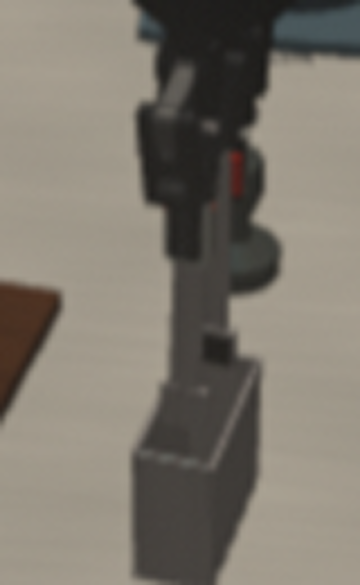

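move_arm([
  [0.556,1,0,-8,0],
  [0.556,1,0,-16,0],
  [0.556,1,0,-24,0],
  [0.556,1,0,-30,0],
])

```text
clock: 29.4
tool_pos: [612.7, 4.6, 159.0]
tool_rot: [3.112, -0.283, -0.022]
ft_force: [0.3, 0.5, -1.6]
width: 47.7
```

```bash
python3 - <<'E'
from h import *
st()
s=arm.read_camera("scene"); crop(s,"s31",270,180,350,310,4.5)
E
```

```text
pos [612.7   4.6 159. ] yaw -10.4 w 47.7 F [ 0.3  0.5 -1.6] q [ 0.26  0.62 -0.5   1.66  0.36  0.97 -0.55] t 29.4
```

View pics/s31.png

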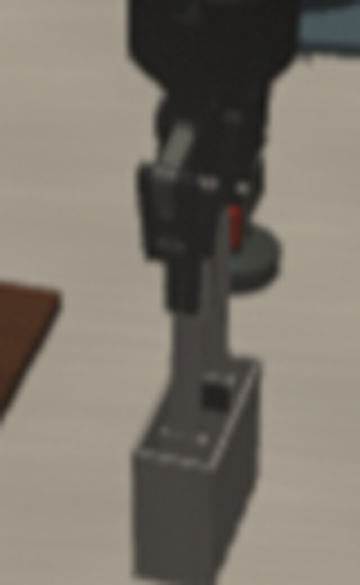

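In the holder freely. I'll continue to the floor.

move_arm([
  [0.556,0,0,-12,0],
  [0.556,0,0,-24,0],
  [0.556,0,0,-36,0],
  [0.556,0,0,-46,0],
  [0.556,0,0,-53,0],
  [0.556,0,0,-55,0],
  [0.556,0,0,-55,0],
])

```text
clock: 30.15
tool_pos: [612.3, 4.6, 103.0]
tool_rot: [3.112, -0.283, -0.025]
ft_force: [0.3, -0.0, -1.1]
width: 47.6
```

move_arm([
  [0.556,0,0,-1,0],
  [0.556,0,0,-1.7,0],
  [0.556,0,0,-1.7,0],
])

```text
clock: 30.45
tool_pos: [612.7, 4.7, 102.0]
tool_rot: [3.112, -0.283, -0.023]
ft_force: [-0.9, 0.6, 3.3]
width: 47.7
```

move_arm([
  [0.58,0,0,0,0],
  [0.62,0,0,0,0],
  [0.7,0,0,0,0],
  [0.85,0,0,0,0],
  [1,0,0,0,0],
  [1,0,0,0,0],
  [1,0,0,0,0],
])

```text
clock: 31.15
tool_pos: [612.7, 4.7, 102.0]
tool_rot: [3.112, -0.283, -0.023]
ft_force: [-0.8, -0.2, -0.3]
width: 85.3
```

move_arm([
  [1,0,0,10,0],
  [1,0,0,30,0],
  [1,0,0,60,0],
  [1,0,0,100,0],
  [1,0,0,140,0],
  [1,0,0,160,0],
])

```text
clock: 31.75
tool_pos: [614.2, 5.3, 266.7]
tool_rot: [3.113, -0.283, -0.014]
ft_force: [-0.9, -0.1, -0.6]
width: 85.7
```

```bash
python3 - <<'E'
from h import *
st()
s=arm.read_camera("scene"); crop(s,"s32",270,180,350,310,4.5)
E
```

```text
pos [614.2   5.3 266.7] yaw -10.4 w 85.7 F [-0.9 -0.1 -0.6] q [ 0.29  0.5  -0.54  1.57  0.29  1.16 -0.49] t 31.75
```

View pics/s32.png

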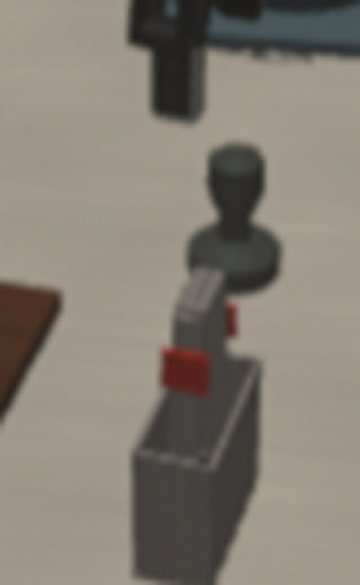

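move_arm([
  [0.5,15,10,0,0],
  [0,30,30,0,0.05],
  [0,36,70,0,0.1],
  [0,36,110,0,0.15],
  [0,36,150,0,0.15],
  [0,36,190,-5,0.15],
  [0,36,215,-15,0.15],
  [0,36,215,-30,0.15],
])

```text
clock: 32.6
tool_pos: [650.0, 226.9, 240.0]
tool_rot: [3.13, -0.038, -0.006]
ft_force: [-0.0, 0.3, 0.7]
width: 0.3
```

move_arm([
  [0,0,0,-15,0],
  [0,0,0,-30,0],
  [0,0,0,-48,0],
  [0,0,0,-48,0],
])

```text
clock: 33.0
tool_pos: [648.7, 224.2, 188.7]
tool_rot: [3.127, -0.041, -0.013]
ft_force: [-0.2, -0.0, -0.3]
width: -0.2
```

```bash
python3 - <<'E'
from h import *
st()
c,s=look("33")
E
```

```text
pos [648.7 224.2 188.7] yaw -1.5 w -0.2 F [-0.2 -0.  -0.3] q [-0.06  0.71 -0.55  1.43  0.4   1.12 -0.71] t 33.0
top [198. 237.] 429 xy 524 310 LW 94 34 ang -1.4
top [227. 247.] 309 xy 503 229 LW 86 31 ang -0.7
scene [229. 218.] 274 xy 353 -275 LW 104 53 ang 76.5
```

View pics/s33.png

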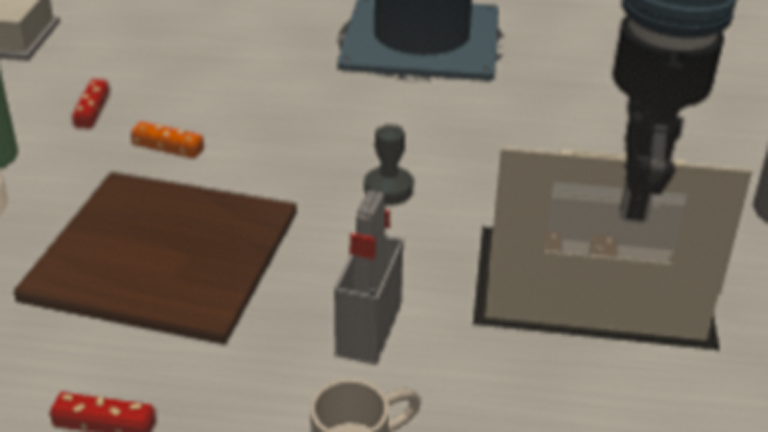

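View pics/t33.png

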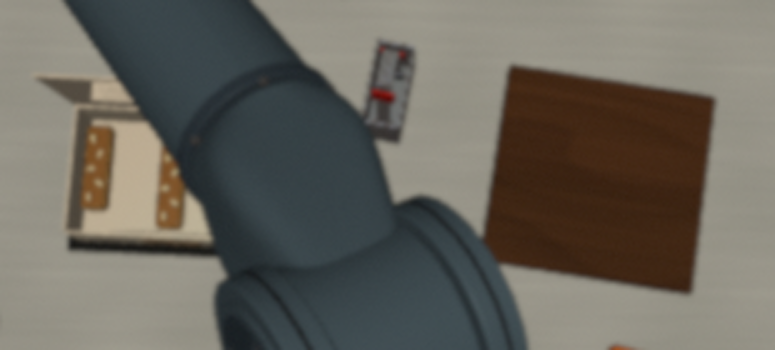

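move_arm([
  [0,-20,-3,-4,0],
  [0,-40,-3,-7,0],
  [0,-52,-3,-8,0],
  [0,-64,-3,-8,0],
  [0,-77,-3,-8,0],
  [0,-90,-3,-10,0],
])

```text
clock: 33.7
tool_pos: [560.9, 222.6, 183.4]
tool_rot: [3.13, -0.042, -0.002]
ft_force: [0.4, 0.1, -0.3]
width: -0.1
```

```bash
python3 - <<'E'
from h import *
st()
s=arm.read_camera("scene"); crop(s,"s34",340,140,500,320,3.3)
E
```

```text
pos [560.9 222.6 183.4] yaw -1.5 w -0.1 F [ 0.4  0.1 -0.3] q [-0.04  0.58 -0.58  1.68  0.38  1.   -0.78] t 33.7
```

View pics/s34.png

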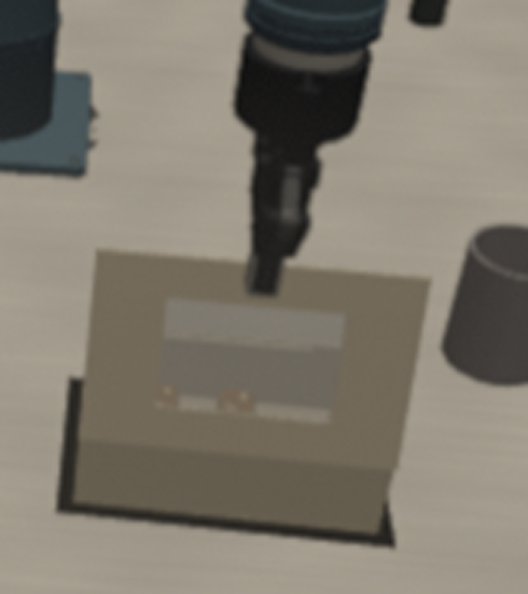

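move_arm([
  [0,-11,-1,-5,0],
  [0,-22,-1,-12,0],
  [0,-36,-1,-20,0],
  [0,-49,-1,-29,0],
  [0,-60,-1,-40,0],
  [0,-71,-1,-52,0],
])

```text
clock: 34.35
tool_pos: [488.7, 222.1, 131.8]
tool_rot: [3.131, -0.041, -0.002]
ft_force: [0.9, -0.8, 0.0]
width: -0.1
```

```bash
python3 - <<'E'
from h import *
st()
s=arm.read_camera("scene"); crop(s,"s35",340,140,500,320,3.3)
E
```

```text
pos [488.7 222.1 131.8] yaw -1.5 w -0.1 F [ 0.9 -0.8  0. ] q [-0.07  0.55 -0.58  1.89  0.41  0.83 -0.89] t 34.35
```

View pics/s35.png

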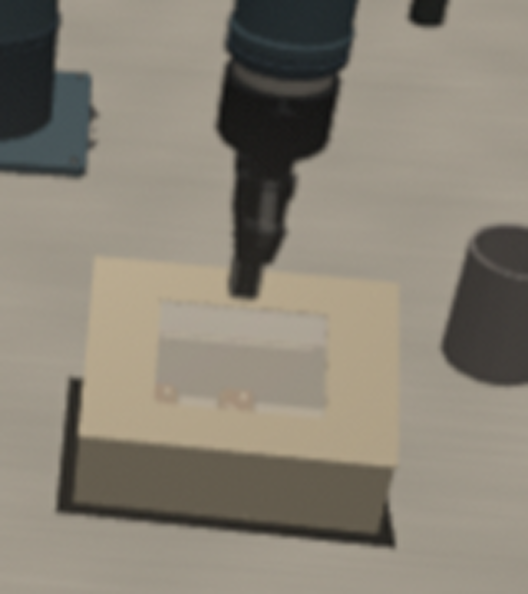

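move_arm([
  [0,-5,-1,-10,0],
  [0,-10,-1,-20,0],
  [0,-15,-1,-30,0],
  [0,-20,-1,-41,0],
  [0,-25,-1,-48,0],
  [0,-29,-1,-53,0],
])

```text
clock: 35.0
tool_pos: [456.9, 220.7, 76.3]
tool_rot: [3.129, -0.038, -0.007]
ft_force: [3.4, -0.4, 4.3]
width: 0.1
```

```bash
python3 - <<'E'
from h import *
st()
s=arm.read_camera("scene"); crop(s,"s36",340,140,500,320,3.3)
E
```

```text
pos [456.9 220.7  76.3] yaw -1.4 w 0.1 F [ 3.4 -0.4  4.3] q [-0.13  0.6  -0.53  1.98  0.48  0.69 -0.99] t 35.0
```

View pics/s36.png

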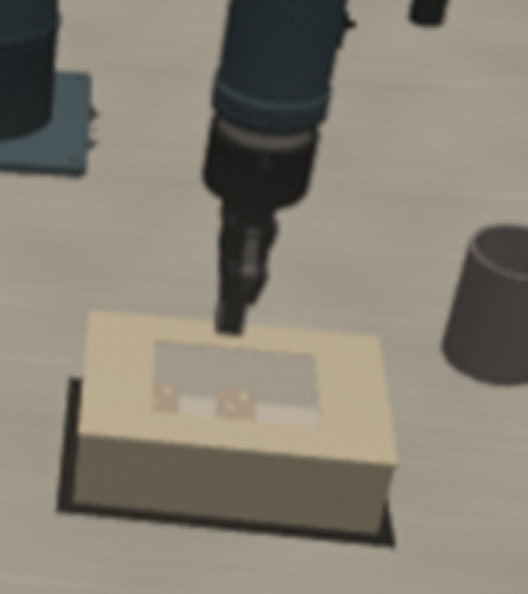

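move_arm([
  [0,0,0,-2,0],
  [0,0,0,-4,0],
  [0,0,0,-6,0],
  [0,0,0,-6,0],
])

```text
clock: 35.45
tool_pos: [455.8, 220.5, 69.8]
tool_rot: [3.128, -0.038, -0.009]
ft_force: [0.3, -0.0, -0.5]
width: -0.1
```

move_arm([
  [0,0,0,-1.5,0],
  [0,0,0,-3,0],
  [0,0,0,-3,0],
])

```text
clock: 35.75
tool_pos: [455.7, 220.6, 66.6]
tool_rot: [3.129, -0.038, -0.01]
ft_force: [0.1, 0.4, 0.5]
width: -0.1
```

```bash
python3 - <<'E'
from h import *
st()
s=arm.read_camera("scene"); crop(s,"s37",340,140,500,320,3.3)
E
```

```text
pos [455.7 220.6  66.6] yaw -1.4 w -0.1 F [0.1 0.4 0.5] q [-0.14  0.62 -0.52  1.99  0.49  0.67 -1.  ] t 35.75
```

View pics/s37.png

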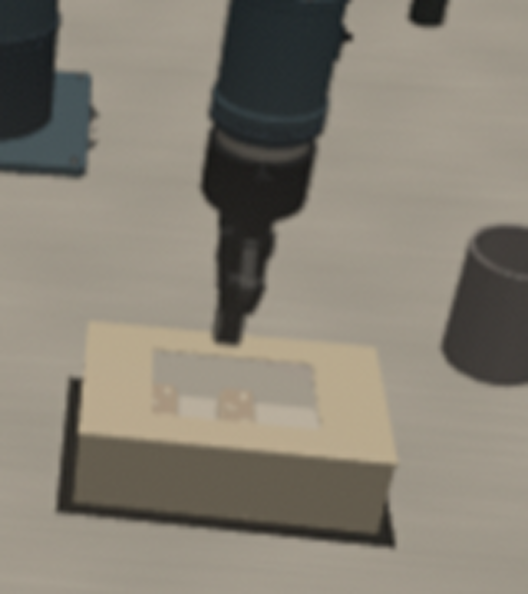

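move_arm([
  [0,0,0,-1,0],
  [0,0,0,-2,0],
  [0,0,0,-2,0],
])

```text
clock: 36.1
tool_pos: [455.9, 220.7, 65.6]
tool_rot: [3.128, -0.038, -0.009]
ft_force: [-2.9, -2.3, 13.4]
width: 0.0
```

move_arm([
  [0,0,0,3,0],
  [0,0,0,15,0],
  [0,0,0,40,0],
  [0,0,0,80,0],
  [0,0,0,125,0],
  [0,0,-20,160,0],
  [0,0,-60,170,0],
  [0,0,-105,170,0],
])

```text
clock: 36.9
tool_pos: [456.9, 116.2, 238.3]
tool_rot: [3.13, -0.033, -0.001]
ft_force: [1.3, -1.2, -0.5]
width: -0.1
```

move_arm([
  [0,0,-45,0,0],
  [0,0,-90,0,0],
  [0,0,-135,0,0],
  [0,0,-180,0,0],
  [0,0,-180,0,0],
])

```text
clock: 37.4
tool_pos: [456.2, -70.5, 238.6]
tool_rot: [3.127, -0.048, -0.002]
ft_force: [0.7, 0.9, -0.2]
width: 0.3
```

```bash
python3 - <<'E'
from h import *
st()
c,s=look("38"); crop(s,"s39",340,200,500,320,4.8); crop(c,"t39",150,170,350,320,4)
E
```

```text
pos [456.2 -70.5 238.6] yaw -1.8 w 0.3 F [ 0.7  0.9 -0.2] q [ 0.53  0.25 -0.55  1.99  0.18  0.95 -0.15] t 37.4
scene [229. 218.] 273 xy 353 -275 LW 104 53 ang 75.4
```

View pics/s38.png

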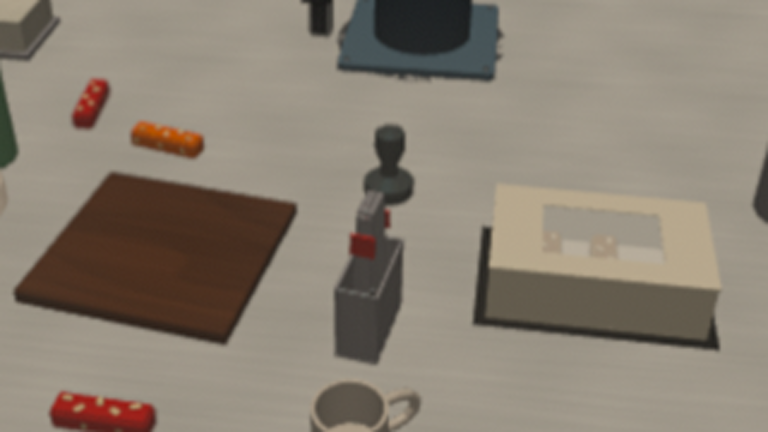

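View pics/s39.png

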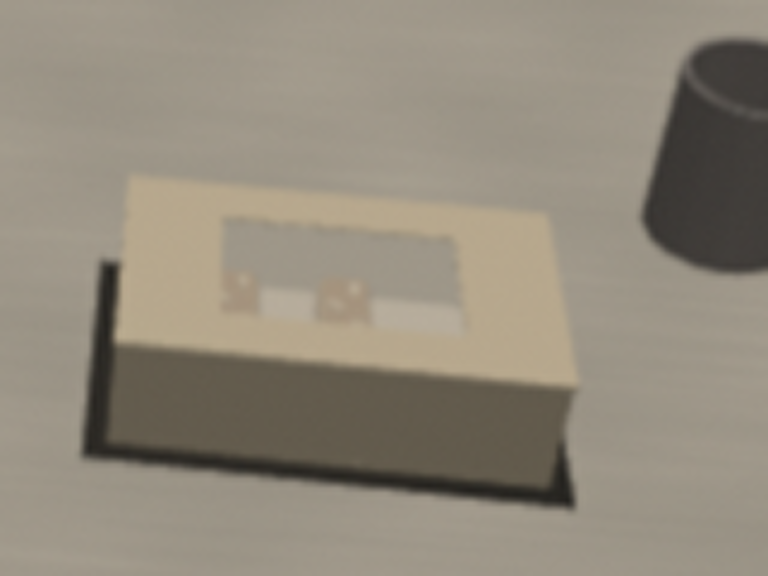

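View pics/t39.png

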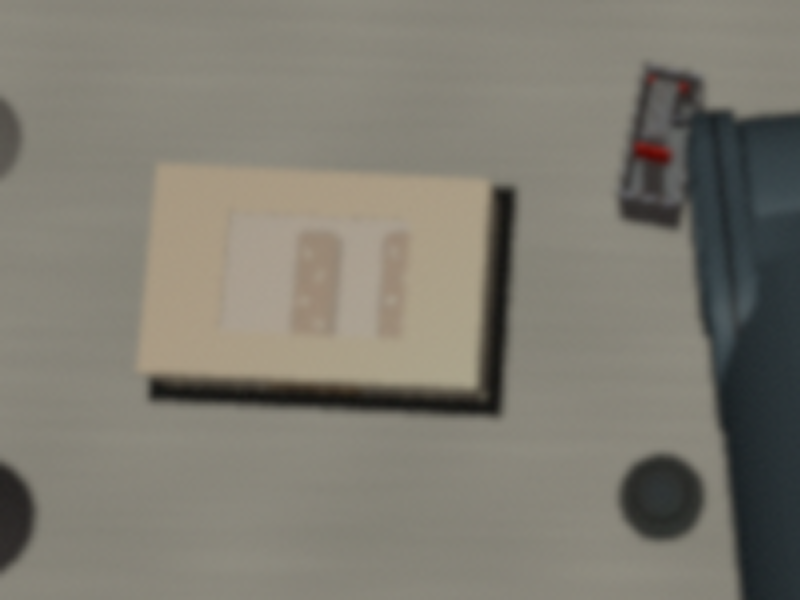

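move_arm([
  [0,0,0,0,0],
  [0,0,0,0,0],
  [0,0,0,0,0],
  [0,0,0,0,0],
  [0,0,0,0,0],
  [0,0,0,0,0],
  [0,0,0,0,0],
  [0,0,0,0,0],
])

```text
clock: 38.3
tool_pos: [456.7, -64.6, 238.7]
tool_rot: [3.13, -0.037, -0.001]
ft_force: [0.6, -0.2, -0.8]
width: 0.0
```

```bash
python3 - <<'E'
from h import *
np.set_printoptions(suppress=True,precision=1)
st(); old=cv2.imread("pics/s39.png").astype(int)
s=arm.read_camera("scene"); crop(s,"s40",340,200,500,320,4.8)
print("diff",np.abs(cv2.imread("pics/s40.png").astype(int)-old).max())
print(unproj(s,np.array([(130,177),(548,212),(578,387),(115,345)])/4.8+[340,200],68))
E
```

```text
pos [456.7 -64.6 238.7] yaw -1.4 w 0.0 F [ 0.6 -0.2 -0.8] q [ 0.5  0.2 -0.6  2.   0.2  0.9 -0.1] t 38.3
diff 3
[[443.8 117.6  68. ]
 [445.5 335.6  68. ]
 [585.  331.3  68. ]
 [583.2 114.3  68. ]]
```

```bash
python3 -c "
from bench import arm
print(arm.finish_job())"
```

```text
the job is handed in; nothing more can be done
None
```

I moved all three almond biscuits from the board into the take-away box, returned the tongs to their holder and shut the lid. The job was handed in at about 38 s, and no verdict is reported.

- **Biscuits:** Only the tongs touched them. Each was lowered until the force reading showed contact with the box floor, then released. After the last one, the top view showed the board empty and three biscuits flat in the box.
- **Biscuit moved in the box:** The first biscuit was about 40 mm from where I set it down, now beside the box's +y (left) wall, when I next looked. I took this as the announced knock, but dragging by the tongs can't be ruled out. I placed the other two clear of it.
- **Tongs:** They are standing upright in the holder.
- **Lid:** The resistance rose to about 4 N and then dropped as the tab passed the rim. A further press met a firm stop at 13 N. After I backed off, the lid lay level with its outer face at about 68 mm, and two pictures 0.9 s apart were practically identical. I inferred the catch from this; the tab itself was not visible.
- **Everything else:** The look-alikes and the other items in view showed no movement in the pictures; I did not measure each one.

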